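# Set the sine table on its block and hang the job plate

### The job

Set up the tilting sine table for the next pipe: swing its plate up by the handle until it leans back on its stop, stand the tallest of the three set blocks on the base where the roller will come down, and lower the plate gently by hand until its roller rests on the block. With the angle set, take the job plate out of the wooden rack and hang it by its hole on the hook of the steel post, with the card side facing out, away from the post. Leave everything else on the bench where it is.

Things in the scene. Friction and masses are not known exactly. Their poses are not given: they have to be found in the camera images.
- sine_base: Fixed dark steel base of the tilting sine table, 120 (x) x 240 (y) x 20 mm thick; origin at the centre of its underside on the bench. Its y axis runs from the hinge end to the free (handle) end; the base's top is 20 mm above the bench.
- hinge (a point): Hinge axis of the tilting plate, 28 mm above the bench, 65 mm from the base's origin towards -y of the base; the axis runs along the base's x axis. Behind it (-y of the base) stands a cross bar, the back stop, up to 73 mm high.
- tilt_plate (a joint): Tilt of the aluminium plate (100 x 190 x 15 mm, 0.8 kg), rad: 0 flat, 1.57 upright, 1.83 leaning on its back stop. Free hinge: it falls unless past upright, where it stays. Under its free end a steel roller (16 mm dia., 94 mm long, along the hinge direction) has its axis 160 mm from the hinge axis and 12 mm below the plate's underside: on the 80 mm block it stands at 30 deg (0.524 rad).
- handle (a point): Grip point on the lifting handle, a steel bar 16 wide x 22 mm in line with the plate, from its free end (178 mm) to 260 mm from the hinge axis. This point is 225 mm from the hinge along the plate and 19.5 mm above the axis square to the plate (47.5 mm above the bench when flat). x along the hinge, y along the bar outward. Pinched from above, fingers either side along x, it turns in the grip.
- landing (a point): Point on the top face of the base, 138.6 mm from the hinge axis towards the free end, exactly below where the roller's axis stands when the plate is at 30 degrees: the place for the middle of the block. The block's foot may be up to 25 mm either way along y and 32 mm along x off it.
- block_tall_c (a point): Centre of the tallest set block, plain aluminium, 40 (x) x 60 (y) x 80 mm high, about 0.5 kg, standing upright on the bench. Best stood with its 60 mm side along the base's y.
- block_mid_c (a point): Centre of the middle set block, 40 x 60 x 60 mm high, aluminium; not needed.
- block_low_c (a point): Centre of the lowest set block, 40 x 60 x 45 mm high, aluminium; not needed.
- card_rack: Fixed grooved wooden block, 104 (x) x 130 (y) x 42 mm high, with three grooves 9 mm wide and 32 mm deep along its y, at x = -32, 0 and 32 mm; origin at the centre of its underside.
- plate_c (a point): Centre of the job plate: aluminium, 6 thick (x) x 110 wide (y) x 172 mm high (z), 0.24 kg, upright in the rack's middle groove, foot 10 mm above the bench. x points out of the marked face (white card with lines and a sketch on the lower half; other face bare). z points to the upper edge, 86 mm up. The band above the hole is 48 mm high: grip there across the 6 mm.
- plate_hole (a point): Centre of the job plate's hanging hole, 34 wide x 30 mm high, house-shaped: its upper 15 mm narrow at 45 degrees to a peak (3.4 mm flat) that centres itself on the hook; 63 mm below the plate's upper edge and 23 mm above its centre. Axes as plate_c.
- hook_seat (a point): Point on the axis of the hook's level shank (8 mm round rod), 200 mm above the bench, 45 mm from the post's axis. x points outward, away from the post; z up. The shank runs from 35 mm behind this point to 30 mm in front, then turns up: tip end 43 mm in front, its top 13 mm above the axis. When hung, the hole's centre is about 11 mm below this point.
- hook_post_axis (a point): Top of the post that carries the hook, on its axis: 20 mm square steel tube, 208 mm high, on a 90 mm square foot 10 mm thick, fixed. Axes as hook_seat.
- shim_c (a point): Centre of a low bare steel plate, 6 x 100 x 70 mm high, standing in an outer groove of the rack; bystander.
- pipe_c (a point): Centre of a short standing pipe, 60 mm diameter, 75 mm high; bystander.
- square_c (a point): Middle of a flat triangular magnet square, about 95 mm sides, 18 mm thick; bystander.
- brush_c (a point): Middle of a wire brush lying on the bench, 240 x 26 x 32 mm high; bystander.
- hammer_c (a point): Middle of a hammer lying on the bench, 260 mm long, 26 mm high; bystander.
- can_c (a point): Middle of a spray can, 60 mm diameter, 165 mm high; bystander.
Mind the look-alikes: they are no part of the job. Of the things shaped like the part that bears plate_c, the aluminium one is meant.

How it is judged:
By the outcome, as a careful person would: the job done as asked, in the order asked, and still so for the second after the job is handed in, with the robot touching nothing.
It also fails if it takes over 72 s, if anything falls off the work surface, if the arm or the gripper's body presses on something with over 40 N, if the wrist force passes 120 N, or if a joint passes its speed limit or range.

### The arm

A 6-joint arm with a two-finger parallel gripper is mounted at the origin on the work surface. World frame = base frame: x ahead of the robot, y to its left, z up, the work surface at z = 0. Lengths are in m, angles in rad, forces in N, time in s.
With the tool pointing down it reaches from about 0.225 to 0.875 m from the base axis. Payload 3.4 kg.
Tool frame: the origin (TCP) lies midway between the tips of the shut fingers; the grasp point (between the pads) lies 19 mm behind it (manip.tcp_to_grasp is the distance from the TCP to the grasp point, in m); x points along the fingers, y is the direction in which the jaws open and shut, and the axes are right-handed (so a half turn about x gives the same grasp; the last joint's range is limited). The gripper opens to 85 mm and grips with 20 to 120 N. Pads are 22 mm wide; open, the fingers measure 114 mm over their backs; the gripper's body (76 mm by 85 mm) begins 54 mm behind the grasp point. The pads swing forward as they close: fully open they stand 13 mm farther back than shut.
Start: joints at [1.061, 0.276, 1.505, -0, 1.361, -0.121], TCP at [0.218, 0.532, 0.231] pointing down, gripper open.
Joint ranges: [-2.89, 2.89], [-0.75, 2.08], [0.22, 2.7], [-1.18, 4.32], [0.11, 2.71], [-2.7, 2.7]. Speed limits (rad/s): [2.57, 2.57, 3.14, 3.14, 3.14, 3.14].

### API

Orientations are given as a unit quaternion [w, x, y, z].
In Python, from rig import readout, eyes, job, manip gives the robot as it stands. The module is installed in compiled form; this text tells all that it offers.
- The arm moves only by the tool carry_out, never from a script. Its argument "deltas" is one flat list of numbers, 7 for each row, row after row: the shift along the tool's x, y, z scaled (see below), then the turn, a rotation vector about the tool's x, y, z scaled (see below), then the opening, from -1 (shut) to 1 (fully open). In form: [dx, dy, dz, ax, ay, az, grip, dx, dy, dz, ax, ay, az, grip, ...]. A call has 1 to 10 rows; each row shifts and turns the commanded pose from where the row before left it, along the tool's axes as they then stand; what a row does not reach is not made up. The controller multiplies each number of a shift by 60 mm and each number of a turn by 4 degrees. A row lasts 1/8 s, in which the tool goes at most 62.5 mm and 10.7 degrees, less where a joint would pass 70% of its speed; a pose out of reach is approached as far as the arm can. A call with a number of a shift or a turn outside -1 to 1 is refused whole. A call with a gripper value outside its range is refused whole. The fingers move at their own pace and stop on an object; "newtons" is the grip in N (left out, the last holds). Time passes only in rows, so rows that do not move let the fingers close. It gives the time, the measured TCP pose, the force and the opening at its end, in the units of the state.
- readout.get_state(): the state, without advancing time (a new reading comes with each control period).
- eyes.get_image(name): name is "scene" or "top"; returns a dict with "color" (384x512x3 uint8, red, green, blue), "z_map" (384x512 float32, m along the optical axis (not along the pixel's ray), 0 where there is no reading), "mtx" (3x3 intrinsics, pixels), "distortion" ([k1, k2, p1, p2, k3] as OpenCV has them; the pictures are not rectified), "origin" and "orientation" of the camera in the world. Camera axes: x right, y down, z forward; pixel columns grow to the right and rows downward; lengths in m; the calibration is good to about 2 mm. A picture is of the moment at which its call begins.
- job.sign_off(): hands the job in, once; it reports no verdict.
The state is a dict: "clock": time; "qpos": joint angles; "qd": joint speeds; "effort": joint torques, N m; "position": TCP position; "ee_rot": TCP orientation; "contact_force": force on the tool from outside, world axes, zero at the start; "moment": the same for the moment, N m; "width": finger opening in m.
Only numpy, scipy, OpenCV 4.12 (cv2) and the standard library are available. Lean on these libraries where they do the work, as an engineer would, in place of code of your own. Each camera call takes 0.05 s, during which the arm holds its last target.

## Working session

There is one attempt and no reset: what is moved stays moved. The work goes in short steps, Python scripts to look and compute and a tool call to move; the robot and the scene stay as the last step left them, time stands still between calls to the robot, and variables do not carry over. Pictures are saved under pics/ and viewed, and the job is handed in when it is done.

Besides the shell and the picture viewer there is one more tool, called after "Request:" as a command line: name --argument value ..., lists and objects as JSON in quotes. carry_out: Moves the arm, as the interface text tells. Its arguments: {"type":"object","properties":{"deltas":{"type":"array"},"newtons":{"type":"number"}},"required":["deltas"]}

```bash
mkdir -p pics; ls; cat > h.py <<'E'
import numpy as np, cv2, pickle
from scipy.spatial.transform import Rotation as R
from rig import readout, eyes, job, manip
def q2R(q): return R.from_quat([q[1],q[2],q[3],q[0]]).as_matrix()
def grab(name,tag):
    d=eyes.get_image(name); pickle.dump(d,open(f'pics/{tag}.pkl','wb'))
    cv2.imwrite(f'pics/{tag}.png',cv2.resize(d['color'][:,:,::-1],(800,600),interpolation=cv2.INTER_CUBIC)); return d
def load(tag): return pickle.load(open(f'pics/{tag}.pkl','rb'))
def cloud(d):
    h,w=d['z_map'].shape
    u,v=np.meshgrid(np.arange(w),np.arange(h))
    p=cv2.undistortPoints(np.stack([u,v],-1).reshape(-1,1,2).astype(np.float64),np.array(d['mtx']),np.array(d['distortion'])).reshape(h,w,2)
    z=d['z_map'].astype(float)
    P=np.stack([p[...,0]*z,p[...,1]*z,z],-1)
    W=P@q2R(d['orientation']).T+np.array(d['origin'])
    W[z==0]=np.nan
    return W
E
python3 - <<'E'
from h import *
print(readout.get_state()); print(manip.tcp_to_grasp)
for n in('scene','top'):
    d=grab(n,n+'0'); print(n,d['mtx'],d['distortion'],d['origin'],d['orientation'])
E
```

```text
pics
{'clock': 0.0, 'qpos': array([ 1.06099808e+00,  2.76608188e-01,  1.50615504e+00, -6.86512870e-06,
        1.36069766e+00, -1.21034625e-01]), 'qd': array([ 0.00043597, -0.00145594,  0.00114332,  0.00083605, -0.00022486,
       -0.00076841]), 'effort': array([-7.81722483e-04, -4.16779912e+01, -2.45805717e+01, -4.85939145e-04,
        1.11929866e-02, -1.39266297e-05]), 'position': array([0.21771181, 0.53160895, 0.23042346]), 'ee_rot': array([ 0.69358718,  0.13595553,  0.69399247, -0.13721288]), 'contact_force': array([ 0.41893586,  0.15516669, -0.53839482]), 'moment': array([ 0.01735068, -0.05428067, -0.03582259]), 'width': 0.08542095640724397}
0.0187
scene [[405.28870021   0.         260.72541123]
 [  0.         405.28870021 187.73001866]
 [  0.           0.           1.        ]] [-0.05647168  0.          0.          0.          0.        ] [ 1.31337948 -0.24713283  1.07951322] [-0.28750628  0.73869548  0.56837535 -0.22049623]
top [[479.32768895   0.         258.38978816]
 [  0.         479.32768895 192.51803109]
 [  0.           0.           1.        ]] [0.06629879 0.         0.         0.         0.        ] [ 0.234378   -0.02659197  1.45175764] [-0.06741228  0.70557311 -0.70240218  0.06521772]
```

View pics/scene0.png

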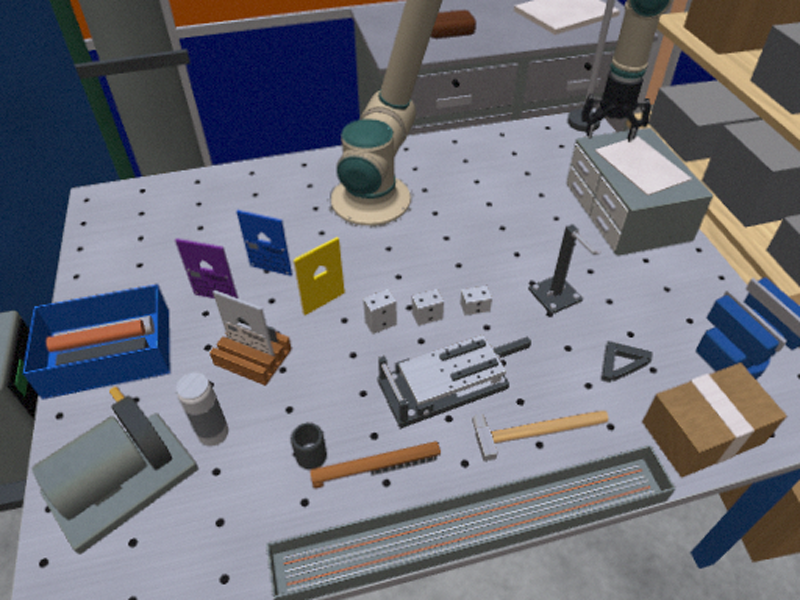

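View pics/top0.png

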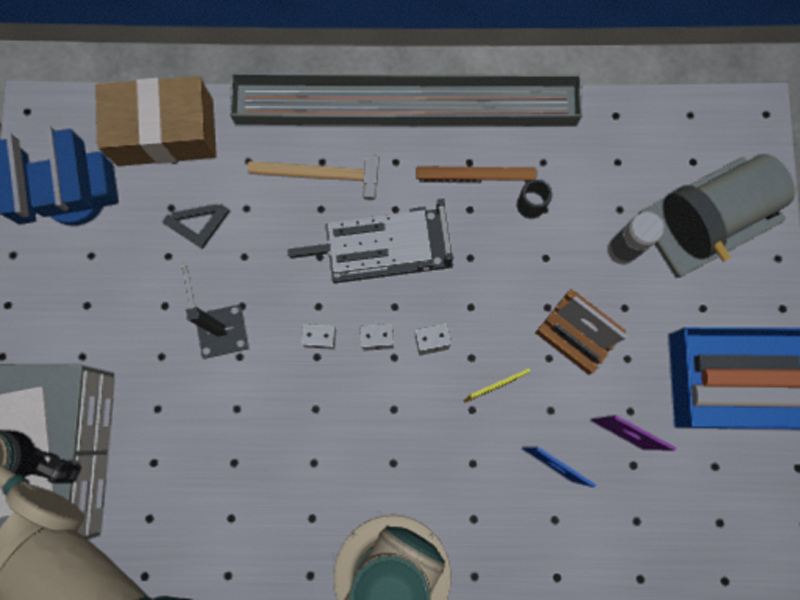

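The scene picture shows the sine table at (450,375) with its handle at (515,345), and the tallest block leftmost at (380,310). The aluminium plate with its card is in the rack at (245,330), and the hook post is at (560,270). Next I'll measure them.

```bash
python3 - <<'E'
from h import *
for n in('scene0','top0'):
    d=load(n); W=cloud(d)
    m=(np.abs(W[...,2])<0.01); print(n,'bench z',np.nanmedian(W[...,2][m]), m.sum())
W=cloud(load('top0'))
def reg(x0,x1,y0,y1,zlo,zhi,W=W):
    m=(W[...,0]>x0)&(W[...,0]<x1)&(W[...,1]>y0)&(W[...,1]<y1)&(W[...,2]>zlo)&(W[...,2]<zhi)
    return W[m]
def px(u,v): 
    return W[int(v/1.5625),int(u/1.5625)].round(3)
for nm,u,v in [('handle',308,250),('plate',380,240),('backbar',440,235),('blk1',318,335),('blk2',376,335),('blk3',432,337),('posttop',200,315),('rack',590,325),('hooktip',185,268),('pipe',535,190),('can',650,228)]:
    print(nm,px(u,v))
def rect(P,nm):
    r=cv2.minAreaRect((P[:,:2]*1000).astype(np.float32)); print(nm,len(P),np.round(r[0],1),np.round(r[1],1),round(r[2],2),'z',np.median(P[:,2]).round(4))
for nm,u,v in [('blk1',318,335),('blk2',376,335),('blk3',432,337)]:
    c=px(u,v); P=reg(c[0]-.05,c[0]+.05,c[1]-.05,c[1]+.05,c[2]-.006,c[2]+.006); rect(P,nm)
c=px(308,250); P=reg(c[0]-.06,c[0]+.06,c[1]-.06,c[1]+.06,0.02,.1); rect(P,'handle'); print(P[:,1].min(),P[:,1].max())
E
```

```text
scene0 bench z 0.0002478958285969668 83031
top0 bench z 0.0004774961954431278 125902
handle [0.597 0.162 0.06 ]
plate [0.621 0.025 0.054]
backbar [ 0.64  -0.091  0.022]
blk1 [0.436 0.142 0.045]
blk2 [0.436 0.032 0.053]
blk3 [ 0.43  -0.073  0.075]
posttop [0.449 0.323 0.195]
rack [ 0.447 -0.358  0.104]
hooktip [0.526 0.349 0.214]
pipe [ 0.733 -0.28   0.024]
can [ 0.614 -0.456  0.166]
blk1 260 [435.9 142. ] [60.7 40.2] 86.36 z 0.045
blk2 110 [433.9  29.7] [40.7 59.2] 4.85 z 0.0575
blk3 182 [428.1 -75.4] [40.5 60.1] 11.2 z 0.0786
handle 421 [601.  152.1] [109.2 100. ] 0.3 z 0.0559
0.1020103286547459 0.20211871086064678
```

```bash
python3 - <<'E'
from h import *
for n,(a,b,c,e) in (('top0',(70,120,200,250)),('top0b',(180,110,300,190)),('top0c',(330,170,410,245)),('scene0',(120,170,220,250)),('scene0b',(230,170,350,280)),('scene0c',(330,130,430,230))):
    d=load(n[:-1] if n[-1]!='0' else n)
    im=d['color'][b:e,a:c,::-1]; s=min(800/im.shape[1],600/im.shape[0])
    cv2.imwrite(f'pics/z_{n}.png',cv2.resize(im,None,fx=s,fy=s,interpolation=cv2.INTER_CUBIC)); print(n,s)
E
```

```text
top0 4.615384615384615
top0b 6.666666666666667
top0c 8.0
scene0 7.5
scene0b 5.454545454545454
scene0c 6.0
```

View zooms.

View pics/z_top0b.png

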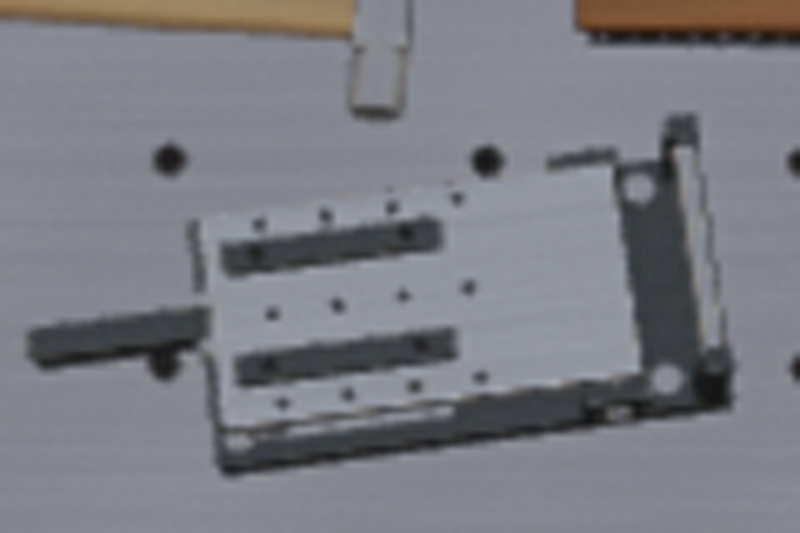

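View pics/z_scene0b.png

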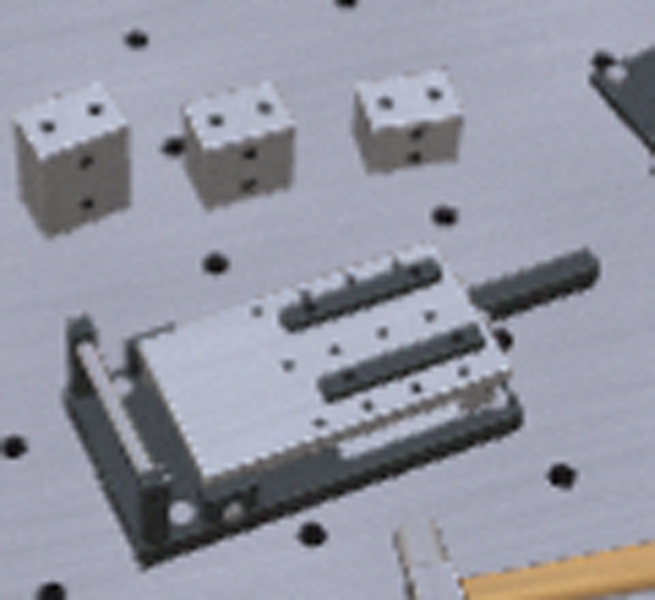

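View pics/z_top0.png

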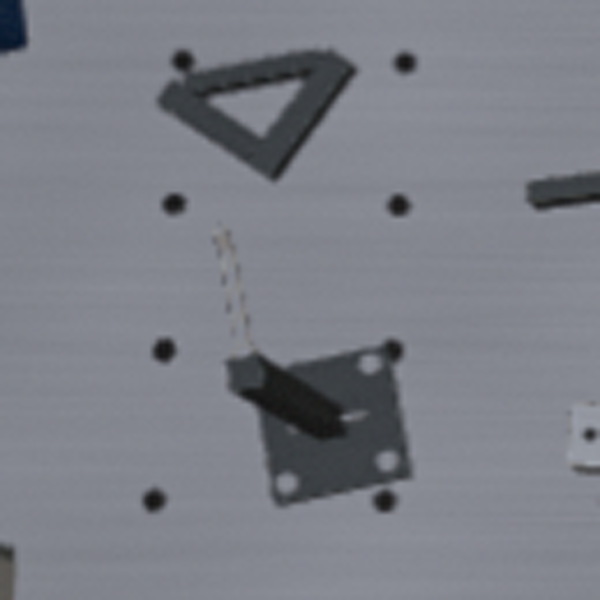

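View pics/z_top0c.png

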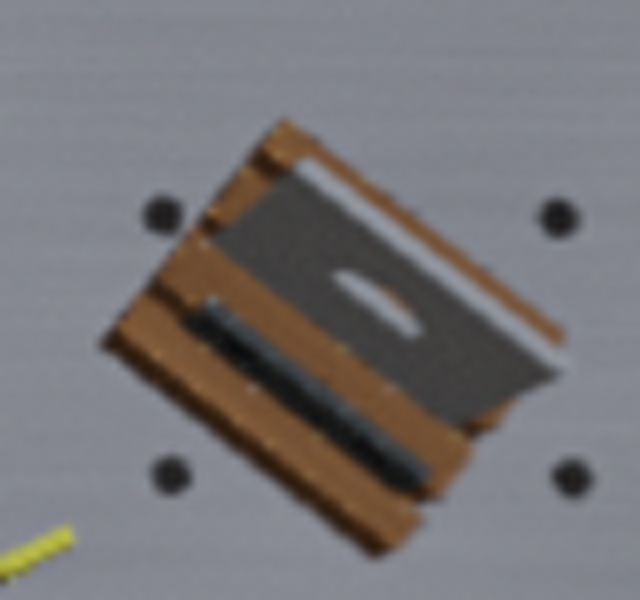

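View pics/z_scene0.png

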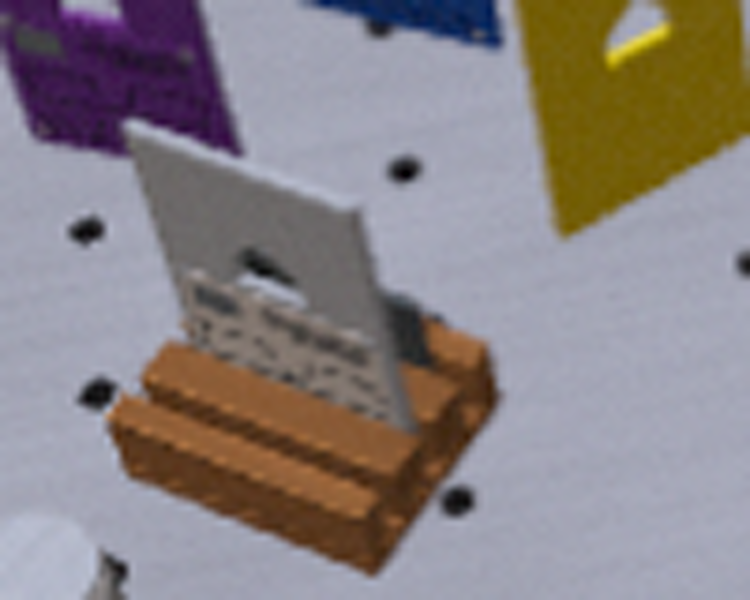

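View pics/z_scene0c.png

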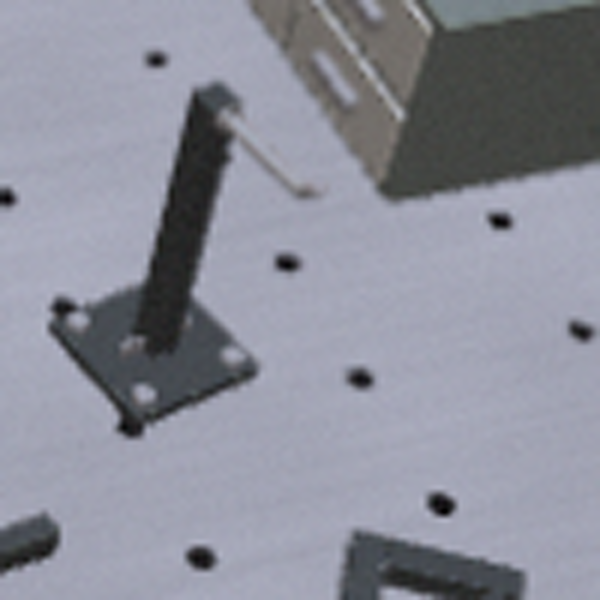

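```bash
cat > m.py <<'E'
from h import *
def proj(d,X):
    Rm=q2R(d['orientation']); 
    rv=cv2.Rodrigues(Rm.T)[0]; t=-Rm.T@np.array(d['origin'])
    return cv2.projectPoints(np.array(X,float).reshape(-1,1,3),rv,t,np.array(d['mtx']),np.array(d['distortion']))[0].reshape(-1,2)
def onplane(d,uv,z):
    p=cv2.undistortPoints(np.array(uv,float).reshape(-1,1,2),np.array(d['mtx']),np.array(d['distortion'])).reshape(-1,2)
    r=np.c_[p,np.ones(len(p))]@q2R(d['orientation']).T; o=np.array(d['origin'])
    return o+r*((z-o[2])/r[:,2])[:,None]
def rect(P,nm):
    r=cv2.minAreaRect((P[:,:2]*1000).astype(np.float32)); print(nm,len(P),np.round(r[0],1),np.round(r[1],1),round(r[2],2),'z',np.median(P[:,2]).round(4))
def reg(W,x0,x1,y0,y1,zlo,zhi):
    m=(W[...,0]>x0)&(W[...,0]<x1)&(W[...,1]>y0)&(W[...,1]<y1)&(W[...,2]>zlo)&(W[...,2]<zhi)
    return W[m]
E
python3 - <<'E'
from m import *
dt=load('top0');ds=load('scene0');Wt=cloud(dt);Ws=cloud(ds)
for nm,W in(('top',Wt),('scene',Ws)):
    P=reg(W,.5,.7,.135,.25,.05,.07); rect(P,nm+' handle')
    P=reg(W,.5,.72,-.08,.115,.048,.062); rect(P,nm+' plate')
    P=reg(W,.5,.72,-.12,.16,.012,.03); rect(P,nm+' basetop')
    P=reg(W,.36,.5,-.13,-.03,.07,.09); rect(P,nm+' tall')
    P=reg(W,.35,.55,-.46,-.25,.036,.05); rect(P,nm+' racktop')
    P=reg(W,.35,.55,-.46,-.25,.15,.20); rect(P,nm+' plate upper')
    P=reg(W,.35,.55,-.46,-.25,.174,.20); rect(P,nm+' plate topedge')
    P=reg(W,.35,.55,.2,.4,.2,.22); rect(P,nm+' posttop'); 
    P=reg(W,.35,.55,.2,.4,.006,.014); rect(P,nm+' foot')
    P=reg(W,.45,.6,.25,.45,.15,.25); rect(P,nm+' hook') if len(P)>2 else 0; print(P[:20].round(3).tolist())
# crop-pixel measurements, top
print('posttop px', onplane(dt,[[70+245/4.615,120+370/4.615]],.208))
print('hook tip px', onplane(dt,[[70+222/4.615,120+230/4.615]],.210), 'shank base',onplane(dt,[[70+247/4.615,120+345/4.615]],.204))
print('foot corners',onplane(dt,[[70+u/4.615,120+v/4.615] for u,v in((257,372),(385,345),(410,475),(278,505))],.010))
u=[(205,220),(617,165),(640,375),(225,430)]
print('tilt plate corners',onplane(dt,[[180+a/6.667,110+b/6.667] for a,b in u],.055))
print('handle end mid',onplane(dt,[[180+a/6.667,110+b/6.667] for a,b in((30,345),(205,320))],.0585))
u=[(300,160),(565,370)]
print('jobplate top edge',onplane(dt,[[330+a/8,170+b/8] for a,b in((300,160),(562,365))],.182))
print('rack corners',onplane(dt,[[330+a/8,170+b/8] for a,b in((283,122),(568,335),(107,340),(380,552))],.042))
s=[(128,122),(362,205)]
print('jobplate top edge scene (card side edge)',onplane(ds,[[120+a/7.5,170+b/7.5] for a,b in((128,126),(360,212))],.182))
print('posttop scene',onplane(ds,[[330+218/6,130+95/6]],.208),'tip',onplane(ds,[[330+310/6,130+192/6]],.210),'shank',onplane(ds,[[330+225/6,130+118/6]],.2))
E
```

```text
top handle 124 [597.7 168.1] [17.5 66.9] 9.65 z 0.0583
top plate 1684 [621.7  26.1] [117.9 187.5] 5.51 z 0.055
top basetop 702 [642.4  12.6] [165.9 239.6] 7.93 z 0.0204
top tall 292 [428.1 -75.4] [40.5 60.1] 11.2 z 0.08
top racktop 742 [ 447.8 -358.6] [131.1 105.7] 50.99 z 0.0428
top plate upper 235 [ 448.6 -356.4] [110.7   9.4] 51.18 z 0.176
top plate topedge 125 [ 449.1 -356.8] [110.7   8.2] 51.18 z 0.1821
top posttop 147 [486.3 342.1] [96.9 19.4] 12.68 z 0.2061
top foot 657 [450.1 299.3] [196.4 199.3] 89.86 z 0.0092
top hook 135 [491.4 341. ] [86.9 18.4] 10.55 z 0.2037
[[0.533, 0.356, 0.207], [0.532, 0.352, 0.212], [0.532, 0.35, 0.211], [0.529, 0.355, 0.211], [0.53, 0.353, 0.208], [0.529, 0.349, 0.213], [0.528, 0.356, 0.205], [0.527, 0.352, 0.21], [0.526, 0.349, 0.214], [0.527, 0.347, 0.209], [0.524, 0.352, 0.209], [0.525, 0.35, 0.208], [0.525, 0.348, 0.207], [0.523, 0.354, 0.203], [0.522, 0.35, 0.207], [0.523, 0.349, 0.203], [0.521, 0.353, 0.198], [0.521, 0.35, 0.2], [0.519, 0.345, 0.206], [0.518, 0.352, 0.201]]
scene handle 109 [600.8 169.5] [17.5 67.3] 9.13 z 0.0578
scene plate
[... 1372 characters left out ...]
0.055     ]
 [ 0.58021635 -0.0739696   0.055     ]
 [ 0.55408334  0.11197122  0.055     ]]
handle end mid [[0.59194755 0.19983558 0.0585    ]
 [0.60392861 0.12169691 0.0585    ]]
jobplate top edge [[ 0.48386667 -0.31534456  0.182     ]
 [ 0.41489734 -0.39890162  0.182     ]]
rack corners [[ 0.52582602 -0.34141249  0.042     ]
 [ 0.44597809 -0.44271672  0.042     ]
 [ 0.44315653 -0.27360007  0.042     ]
 [ 0.36546349 -0.37051813  0.042     ]]
jobplate top edge scene (card side edge) [[ 0.41983487 -0.3957677   0.182     ]
 [ 0.49002637 -0.30963669  0.182     ]]
posttop scene [[0.45179419 0.3364674  0.208     ]] tip [[0.53523916 0.34935629 0.21      ]] shank [[0.46198323 0.33751673 0.2       ]]
```

```bash
cat > plan.py <<'E'
from m import *
def Rt(a):
    a=np.radians(a); c,s=np.cos(a),np.sin(a)
    return np.array([[0,c,s],[0,s,-c],[-1,0,0]])
HINGE=np.array([.6287,-.0572,.028]); YB=np.array([-.141,.990,0])
def arc(th,r=.225,p=.0195):
    z=np.array([0,0,1.])
    return HINGE+YB*(r*np.cos(th)-p*np.sin(th))+z*(r*np.sin(th)+p*np.cos(th))
def plan(wps,start=None):
    """wps: (graspxyz, alpha_deg or R, nrows, grip)"""
    s=readout.get_state()
    p,Rm=(np.array(s['position']),q2R(s['ee_rot'])) if start is None else start
    out=[]
    for g,a,n,gr in wps:
        T=Rt(a) if np.isscalar(a) else a
        if g is None: g_t=p
        else: g_t=np.array(g)+T[:,0]*manip.tcp_to_grasp
        p0=p.copy(); 
        for k in range(n):
            d=(p0+(g_t-p0)*(k+1)/n)-p
            rv=R.from_matrix(Rm.T@T).as_rotvec()/(n-k)
            row=np.r_[Rm.T@d/.06,np.degrees(rv)/4]
            row=np.round(row,2); row=row+0.
            assert np.abs(row).max()<=1,(row,n)
            out+=[*row.tolist(),gr]
            p=p+Rm@row[:3]*.06; Rm=Rm@R.from_rotvec(np.radians(row[3:]*4)).as_matrix()
    rows=np.array(out).reshape(-1,7)
    for i in range(0,len(rows),10):
        print(len(rows[i:i+10]),'['+', '.join(f'{v:g}' for v in rows[i:i+10].ravel())+']')
    return p,Rm
def st():
    s=readout.get_state(); Rm=q2R(s['ee_rot'])
    print('t',round(s['clock'],2),'grasp',(s['position']-Rm[:,0]*manip.tcp_to_grasp).round(4),'alpha',np.degrees(np.arctan2(Rm[1,1],Rm[0,1])).round(2),'tilt',Rm[:,0].round(3),'F',s['contact_force'].round(1),'w',round(s['width'],4),'q',s['qpos'].round(2))
E
python3 - <<'E'
from plan import *
st()
g=arc(0);print(g)
plan([([*g[:2],.14],8.1,9,1),([*g[:2],.14],8.1,1,1)])
W=cloud(load('top0'));P=reg(W,.3,.6,-.5,-.2,.1,.3)
m=np.hypot(P[:,0]-.45,P[:,1]+.356)<.13; Q=P[m]
n=np.array([.779,-.627]); d=(Q[:,:2]-[.45,-.356])@n; print('near rack >0.1:',Q[np.abs(d)>.02].round(3)[:10])
E
```

```text
t 0.1 grasp [0.2178 0.5317 0.2492] alpha 67.72 tilt [-0.001 -0.001 -1.   ] F [ 0.5 -0.6 -0.1] w 0.0855 q [ 1.06  0.28  1.51 -0.    1.36 -0.12]
[0.596975 0.16555  0.0475  ]Traceback (most recent call last):
  File "<stdin>", line 4, in <module>
  File "plan.py", line 24, in plan
    assert np.abs(row).max()<=1,(row,n)
           ^^^^^^^^^^^^^^^^^^^^
AssertionError: (array([ 0.2 , -0.36,  0.91,  1.66,  0.  ,  0.  ]), 9)
```

```bash
python3 - <<'E'
from plan import *
g=arc(0)
plan([([*g[:2],.14],8.1,16,1),([*g[:2],.0495],8.1,4,1)])
E
```

```text
10 [0.11, -0.2, 0.51, 0.93, 0, 0, 1, 0.12, -0.17, 0.52, 0.93, 0, 0, 1, 0.11, -0.14, 0.53, 0.93, 0, 0, 1, 0.12, -0.1, 0.54, 0.93, 0, 0, 1, 0.11, -0.06, 0.55, 0.93, 0, 0, 1, 0.11, -0.03, 0.55, 0.93, 0, 0, 1, 0.12, 0, 0.55, 0.93, 0, 0, 1, 0.11, 0.05, 0.54, 0.93, 0, 0, 1, 0.12, 0.07, 0.55, 0.93, 0, 0, 1, 0.11, 0.11, 0.54, 0.93, 0, 0, 1]
10 [0.11, 0.15, 0.52, 0.93, 0, 0, 1, 0.12, 0.18, 0.52, 0.94, 0, 0, 1, 0.11, 0.22, 0.51, 0.93, 0, 0, 1, 0.12, 0.24, 0.49, 0.94, 0.01, 0.01, 1, 0.11, 0.28, 0.47, 0.93, 0, 0, 1, 0.11, 0.31, 0.46, 0.94, 0.01, 0.01, 1, 0.38, 0, 0, 0, 0, 0, 1, 0.38, 0, 0, 0, 0, 0, 1, 0.37, 0, 0, 0, 0, 0, 1, 0.38, 0, 0, 0, 0, 0, 1]
```

```bash
python3 - <<'E'
from plan import *
g=arc(0)
plan([([.26,.49,.36],58,3,1),([.55,.22,.36],15,11,1),([*g[:2],.15],8.1,5,1),([*g[:2],.0495],8.1,4,1),(None,8.1,1,1)])
E
```

```text
10 [-0.62, -0.13, 0.3, 0.81, 0, 0.01, 1, -0.61, -0.1, 0.32, 0.81, 0, 0.01, 1, -0.62, -0.09, 0.31, 0.81, 0, 0, 1, 0, -0.11, 0.59, 0.98, 0, 0, 1, 0, -0.08, 0.6, 0.98, 0, 0, 1, 0, -0.03, 0.6, 0.98, 0, 0, 1, 0, 0.01, 0.6, 0.98, 0, 0, 1, 0, 0.05, 0.6, 0.98, 0, 0, 1, 0, 0.08, 0.59, 0.98, 0, 0, 1, 0, 0.14, 0.59, 0.97, 0, 0, 1]
10 [0, 0.16, 0.57, 0.98, 0, 0, 1, 0, 0.21, 0.57, 0.97, 0, 0, 1, 0, 0.25, 0.54, 0.98, 0, 0, 1, 0, 0.28, 0.53, 0.97, 0, 0, 1, 0.7, 0.11, 0.22, 0.35, 0, 0, 1, 0.7, 0.11, 0.21, 0.34, 0, 0, 1, 0.7, 0.11, 0.21, 0.35, 0, 0, 1, 0.7, 0.12, 0.21, 0.34, 0, 0, 1, 0.7, 0.13, 0.2, 0.35, 0, 0, 1, 0.42, 0, 0, 0, 0, 0, 1]
4 [0.42, 0, 0, 0, 0, 0, 1, 0.42, 0, 0, 0, 0, 0, 1, 0.42, 0, 0, 0, 0, 0, 1, 0, 0, 0, 0, 0, 0, 1]
```

Request:
carry_out --deltas '[-0.62,-0.13,0.3,0.81,0,0.01,1,-0.61,-0.1,0.32,0.81,0,0.01,1,-0.62,-0.09,0.31,0.81,0,0,1,0,-0.11,0.59,0.98,0,0,1,0,-0.08,0.6,0.98,0,0,1,0,-0.03,0.6,0.98,0,0,1,0,0.01,0.6,0.98,0,0,1,0,0.05,0.6,0.98,0,0,1,0,0.08,0.59,0.98,0,0,1,0,0.14,0.59,0.97,0,0,1]' --newtons 30

```text
clock: 1.35
position: [0.4456, 0.3176, 0.3418]
ee_rot: [0.614, 0.351, 0.614, -0.351]
contact_force: [1.1, 0.1, -0.1]
width: 0.0855
```

Request:
carry_out --deltas '[0,0.16,0.57,0.98,0,0,1,0,0.21,0.57,0.97,0,0,1,0,0.25,0.54,0.98,0,0,1,0,0.28,0.53,0.97,0,0,1,0.7,0.11,0.22,0.35,0,0,1,0.7,0.11,0.21,0.34,0,0,1,0.7,0.11,0.21,0.35,0,0,1,0.7,0.12,0.21,0.34,0,0,1,0,0,0,0,0,0,1]'

```text
clock: 2.48
position: [0.5854, 0.1758, 0.1702]
ee_rot: [0.537, 0.455, 0.541, -0.459]
contact_force: [-0.8, 0.8, 0.5]
width: 0.0853
```

```bash
python3 - <<'E'
from plan import *
st()
g=arc(0)
plan([([*g[:2],.10],8.1,3,1),([*g[:2],.0495],8.1,2,1),([*g[:2],.0495],8.1,1,1)])
E
```

```text
t 2.48 grasp [0.5856 0.1758 0.1889] alpha 9.42 tilt [-0.008 -0.    -1.   ] F [-0.8  0.8  0.5] w 0.0853 q [0.18 0.37 1.52 0.   1.26 0.01]
6 [0.49, 0.06, 0.07, 0.11, 0, 0.04, 1, 0.5, 0.05, 0.06, 0.11, -0.01, 0.04, 1, 0.49, 0.06, 0.07, 0.11, 0, 0.04, 1, 0.42, 0, 0, 0, 0, 0, 1, 0.42, 0, 0, 0, 0, 0, 1, 0, 0, 0, 0, 0, 0, 1]
```

Request:
carry_out --deltas '[0.49,0.06,0.07,0.11,0,0.04,1,0.5,0.05,0.06,0.11,0,0.04,1,0.4,0.06,0.07,0.11,0,0.04,1,0,0,0,0,0,0,1,0,0,0,0,0,0,1]'

```text
clock: 3.1
position: [0.6011, 0.1676, 0.0928]
ee_rot: [0.537, 0.467, 0.532, -0.459]
contact_force: [0.4, -0.5, 0.7]
width: 0.0856
```

```bash
python3 - <<'E'
from plan import *
st()
g=arc(0)
plan([([*g[:2],.0495],8.1,3,1),([*g[:2],.0495],8.1,1,1)])
d=grab('scene','scene1')
E
```

```text
t 3.1 grasp [0.6008 0.1675 0.1115] alpha 8.19 tilt [ 0.012  0.003 -1.   ] F [ 0.4 -0.5  0.7] w 0.0856 q [0.16 0.44 1.61 0.   1.08 0.02]
4 [0.34, -0.03, 0.01, 0.01, -0.01, -0.06, 1, 0.35, -0.03, 0.01, 0.01, -0.01, -0.06, 1, 0.34, -0.02, 0, 0, 0, -0.06, 1, 0, 0, 0, 0, 0, 0, 1]
```

View pics/scene1.png

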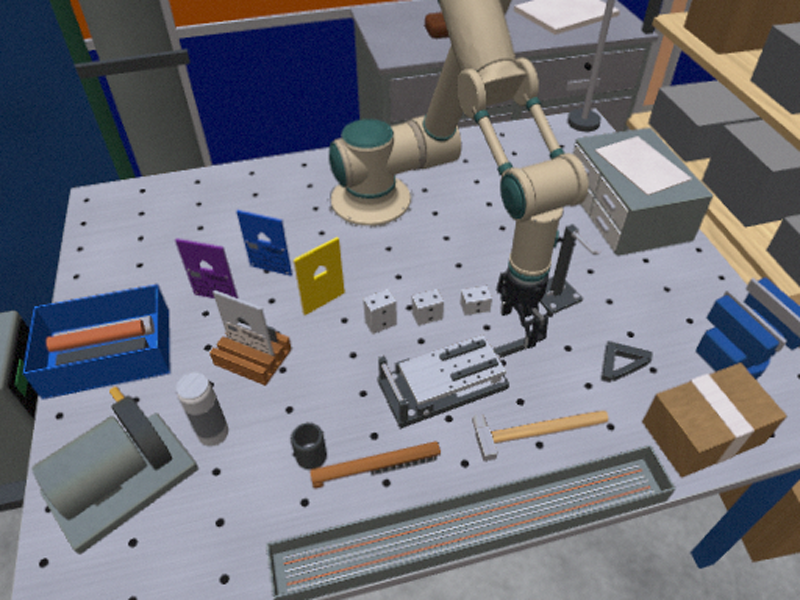

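The gripper straddles the handle at (530,335). Next I lower it and close.

Request:
carry_out --deltas '[0.34,-0.03,0.01,0,0,-0.06,1,0.35,-0.03,0.01,0,0,-0.06,1,0.34,-0.02,0,0,0,-0.06,1,0,0,0,0,0,0,1]'

```text
clock: 3.65
position: [0.5952, 0.1653, 0.0289]
ee_rot: [0.533, 0.462, 0.536, -0.464]
contact_force: [-0.1, -0.5, -0.7]
width: 0.0856
```

Request:
carry_out --deltas '[0,0,0,0,0,0,-1,0,0,0,0,0,0,-1,0,0,0,0,0,0,-1,0,0,0,0,0,0,-1,0,0,0,0,0,0,-1]' --newtons 30

```text
clock: 4.28
position: [0.6004, 0.1658, 0.03]
ee_rot: [0.535, 0.465, 0.533, -0.461]
contact_force: [8.0, 1.6, -2.8]
width: 0.0153
```

```bash
python3 - <<'E'
from plan import *
st()
s=readout.get_state()
# arc relative to current grasp point
Rm=q2R(s['ee_rot']); g=s['position']-Rm[:,0]*manip.tcp_to_grasp
off=g-arc(0); print('off',off)
w=[]
for th in np.linspace(0,1.83,19)[1:]: w.append((arc(th)+off*np.array([1,1,1]),8.1,1,-1))
plan(w)
E
```

```text
t 4.28 grasp [0.6003 0.1658 0.0487] alpha 8.14 tilt [ 0.006  0.003 -1.   ] F [ 8.   1.6 -2.8] w 0.0153 q [0.16 0.51 1.68 0.   0.95 0.01]
off [0.00334164 0.00022968 0.00122364]
10 [-0.38, 0, 0.05, 0.01, -0.02, -0.09, -1, -0.37, 0, 0.09, 0, 0, 0, -1, -0.36, 0, 0.13, 0, 0, 0, -1, -0.35, 0, 0.16, 0, 0, 0, -1, -0.32, 0, 0.2, 0, 0, 0, -1, -0.31, 0, 0.23, 0, 0, 0, -1, -0.28, 0, 0.26, 0, 0, 0, -1, -0.25, 0, 0.29, 0, 0, 0, -1, -0.23, 0, 0.31, 0, 0, 0, -1, -0.19, 0, 0.33, 0, 0, 0, -1]
8 [-0.15, 0, 0.35, 0, 0, 0, -1, -0.12, 0, 0.37, 0, 0, 0, -1, -0.08, 0, 0.37, 0, 0, 0, -1, -0.04, 0, 0.38, 0, 0, 0, -1, -0.01, 0, 0.38, 0, 0, 0, -1, 0.04, 0, 0.38, 0, 0, 0, -1, 0.07, 0, 0.38, 0, 0, 0, -1, 0.11, 0, 0.36, 0, 0, 0, -1]
```

Request:
carry_out --deltas '[-0.38,0.03,0.05,0,0,0,-1,-0.37,0.02,0.09,0,0,0,-1,-0.36,0,0.13,0,0,0,-1,-0.35,0,0.16,0,0,0,-1,-0.32,0,0.2,0,0,0,-1,-0.31,0,0.23,0,0,0,-1,-0.28,0,0.26,0,0,0,-1,-0.25,0,0.29,0,0,0,-1,-0.23,0,0.31,0,0,0,-1]'

```text
clock: 5.4
position: [0.6149, 0.0621, 0.1994]
ee_rot: [0.534, 0.463, 0.535, -0.464]
contact_force: [6.5, -2.1, -12.6]
width: 0.0152
```

```bash
sed -i 's/HINGE=np.array(.*,.028\])/HINGE=np.array([.632,-.0567,.028])/' plan.py; python3 - <<'E'
from plan import *
st()
s=readout.get_state()
Rm=q2R(s['ee_rot']); g=s['position']-Rm[:,0]*manip.tcp_to_grasp
d=g-HINGE; y=d@YB; z=d[2]; print('r',np.hypot(y,z),'th',np.arctan2(z,y)-np.arctan2(.0195,.225),'lat',d@np.array([.99,.141,0]))
print('nominal',arc(.915))
E
```

```text
t 5.4 grasp [0.6149 0.0621 0.2181] alpha 8.15 tilt [-0.002  0.001 -1.   ] F [  6.5  -2.1 -12.6] w 0.0152 q [-0.01  0.36  1.46  0.    1.32 -0.15]
r 0.22482578112729668 th 0.9213966970787372 lat -0.00016204714001263887
nominal [0.61483354 0.06383043 0.2182175 ]
```

Request:
carry_out --deltas '[-0.19,0.03,0.33,0,0,0,-1,-0.15,0.01,0.35,0,0,0,-1,-0.12,0,0.37,0,0,0,-1,-0.08,0,0.37,0,0,0,-1,-0.04,0,0.38,0,0,0,-1,-0.01,0,0.38,0,0,0,-1,0.04,0,0.38,0,0,0,-1,0.07,0,0.38,0,0,0,-1,0.1,0,0.34,0,0,0,-1,0,0,0,0,0,0,-1]'

```text
clock: 6.65
position: [0.6423, -0.133, 0.2213]
ee_rot: [0.531, 0.462, 0.537, -0.465]
contact_force: [-6.1, 2.2, -9.4]
width: 0.0153
```

```bash
python3 - <<'E'
from plan import *
st()
s=readout.get_state()
Rm=q2R(s['ee_rot']); g=s['position']-Rm[:,0]*manip.tcp_to_grasp
d=g-HINGE; y=d@YB; z=d[2]; print('r',np.hypot(y,z),'th',np.arctan2(z,y)-np.arctan2(.0195,.225),'lat',d@np.array([.99,.141,0]))
print('nominal',arc(1.83))
d=grab('scene','scene2')
E
```

```text
t 6.65 grasp [ 0.6424 -0.133   0.24  ] alpha 8.04 tilt [-0.009  0.002 -1.   ] F [-6.1  2.2 -9.4] w 0.0153 q [-0.31  0.41  1.33 -0.    1.41 -0.45]
r 0.22553728983164342 th 1.8328020061541876 lat -0.00042953650825660293
nominal [ 0.64278911 -0.13245336  0.24048568]
```

View pics/scene2.png

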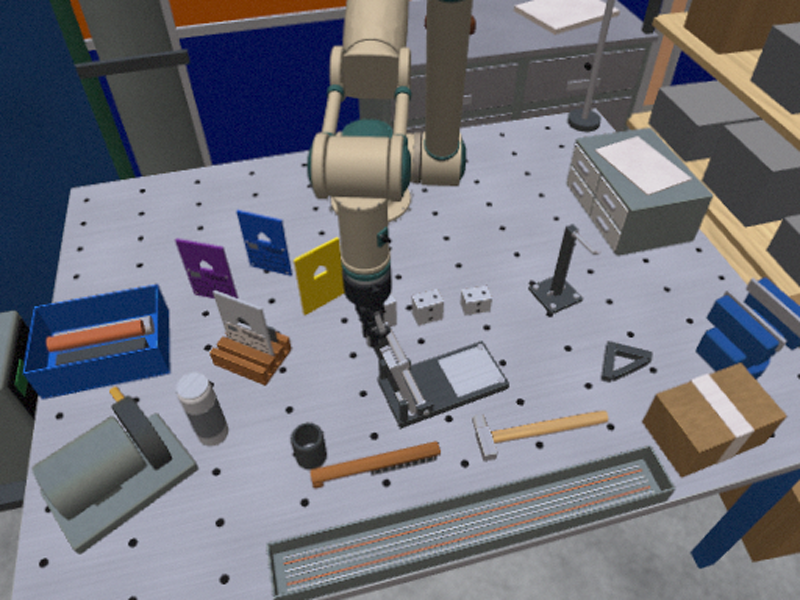

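The plate leans on its stop (th 1.83), with the pale pad on the base free at (475,368). I'll release the handle and fetch the tall block.

```bash
python3 - <<'E'
from plan import *
plan([(None,8.1,3,1),([.6424,-.133,.345],8.1,3,1),([.43,-.075,.345],11.5,5,1),([.43,-.075,.13],11.5,4,1),(None,11.5,2,1)])
E
```

```text
10 [0, 0, 0, 0, -0.01, 0.04, 1, 0, 0, 0, 0, -0.01, 0.04, 1, 0, 0, 0, -0.01, -0.02, 0.04, 1, -0.58, 0, 0, 0, 0, 0, 1, -0.59, 0, 0.01, 0, 0, 0, 1, -0.58, 0, 0, 0, 0, 0, 1, 0, -0.67, -0.29, -0.17, 0, 0, 1, 0, -0.67, -0.3, -0.17, 0, 0, 1, 0, -0.67, -0.31, -0.17, 0, 0, 1, 0, -0.66, -0.31, -0.17, 0, 0, 1]
7 [0, -0.66, -0.33, -0.17, 0, 0, 1, 0.9, 0, 0, 0, 0, 0, 1, 0.89, 0, 0, 0, 0, 0, 1, 0.9, 0, 0, 0, 0, 0, 1, 0.9, 0, 0, 0, 0, 0, 1, 0, 0, 0, 0, 0, 0, 1, 0, 0, 0, 0, 0, 0, 1]
```

Request:
carry_out --deltas '[0,0,0,0,0,0,1,0,0,0,0,0,0,1,0,0,0,0,0,0,1,-0.58,0,0,0,0,0,1,-0.59,0,0.01,0,0,0,1,-0.58,0,0,0,0,0,1,0,-0.67,-0.29,-0.17,0,0,1,0,-0.67,-0.3,-0.17,0,0,1,0,-0.67,-0.31,-0.17,0,0,1,0,-0.66,-0.31,-0.17,0,0,1]'

```text
clock: 7.95
position: [0.4741, -0.0855, 0.3288]
ee_rot: [0.545, 0.45, 0.546, -0.45]
contact_force: [-0.3, 0.5, 0.1]
width: 0.0852
```

Request:
carry_out --deltas '[0,-0.66,-0.33,-0.17,0,0,1,0.9,0,0,0,0,0,1,0.89,0,0,0,0,0,1,0.9,0,0,0,0,0,1,0.8,0,0,0,0,0,1,0,0,0,0,0,0,1,0,0,0,0,0,0,1]'

```text
clock: 8.82
position: [0.4335, -0.0742, 0.1205]
ee_rot: [0.548, 0.447, 0.548, -0.447]
contact_force: [0.2, 0.5, 0.4]
width: 0.0856
```

```bash
python3 - <<'E'
from plan import *
st()
plan([([.43,-.075,.055],11.5,3,1),(None,11.5,1,1),(None,11.5,4,-1)])
d=grab('scene','scene3')
E
```

```text
t 8.82 grasp [ 0.4335 -0.0742  0.1392] alpha 11.57 tilt [ 0. -0. -1.] F [0.2 0.5 0.4] w 0.0856 q [-0.33  0.17  1.95 -0.    1.02 -0.53]
8 [0.47, -0.02, 0, 0.01, 0, 0, 1, 0.47, -0.02, 0, 0, 0, 0, 1, 0.46, -0.02, 0, 0.01, 0.01, 0, 1, 0, 0, 0, 0, 0, 0, 1, 0, 0, 0, 0, 0, 0, -1, 0, 0, 0, 0, 0, 0, -1, 0, 0, 0, 0, 0, 0, -1, 0, 0, 0, 0, 0, 0, -1]
```

View pics/scene3.png

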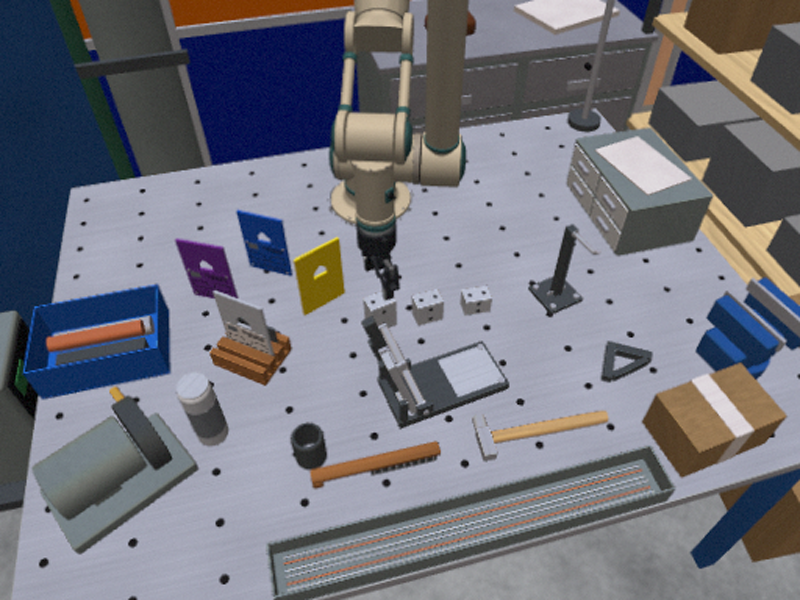

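The plate stands leaning at (395,365) and the gripper is over the tall block at (380,295). Next I lower it and grip.

Request:
carry_out --deltas '[0.47,-0.01,0,0,0,0,1,0.47,-0.01,0,0,0,0,1,0.46,-0.01,0,0,0,0,1,0,0,0,0,0,0,1,0,0,0,0,0,0,-1,0,0,0,0,0,0,-1,0,0,0,0,0,0,-1,0,0,0,0,0,0,-1,0,0,0,0,0,0,-1]' --newtons 50

```text
clock: 10.0
position: [0.4303, -0.0743, 0.036]
ee_rot: [0.548, 0.447, 0.548, -0.447]
contact_force: [-0.9, -0.1, 6.3]
width: 0.0394
```

```bash
python3 - <<'E'
from plan import *
st()
s=readout.get_state();Rm=q2R(s['ee_rot']); g=s['position']-Rm[:,0]*manip.tcp_to_grasp
L=HINGE+YB*.1386; print('landing',L)
gz=g[2]
# block centre y offset rel to grasp along tool z axis
zt=Rt(8.1)[:,2]; 
plan([([g[0],g[1],gz+.13],11.5,4,-1),([L[0],L[1],gz+.13],8.1,5,-1),([L[0],L[1],gz+.04],8.1,3,-1),(None,8.1,2,-1)])
E
```

```text
t 10.0 grasp [ 0.4304 -0.0743  0.0547] alpha 11.58 tilt [-0.001 -0.    -1.   ] F [-0.9 -0.1  6.3] w 0.0394 q [-0.33  0.28  2.07 -0.    0.79 -0.53]
landing [0.6124574 0.080514  0.028    ]
10 [-0.54, 0, 0, 0, 0, 0.01, -1, -0.54, 0, 0, 0.01, 0, 0, -1, -0.54, 0, 0, 0, 0, 0.01, -1, -0.55, 0, 0, 0.01, 0, 0, -1, 0, 0.7, -0.38, 0.17, 0, 0, -1, 0, 0.69, -0.4, 0.17, 0, 0, -1, 0, 0.69, -0.4, 0.17, 0, 0, -1, 0, 0.68, -0.41, 0.17, 0, 0, -1, 0, 0.68, -0.42, 0.17, 0, 0, -1, 0.5, 0, 0, 0, 0, 0, -1]
4 [0.5, 0, 0, 0, 0, 0, -1, 0.5, 0, 0, 0, 0, 0, -1, 0, 0, 0, 0, 0, 0, -1, 0, 0, 0, 0, 0, 0, -1]
```

Request:
carry_out --deltas '[-0.54,0,0,0,0,0,-1,-0.54,0,0,0,0,0,-1,-0.54,0,0,0,0,0,-1,-0.55,0,0,0,0,0,-1,0,0.7,-0.38,0.17,0,0,-1,0,0.69,-0.4,0.17,0,0,-1,0,0.69,-0.4,0.17,0,0,-1,0,0.68,-0.41,0.17,0,0,-1,0,0.68,-0.42,0.17,0,0,-1,0.5,0,0,0,0,0,-1]'

```text
clock: 11.25
position: [0.6167, 0.0839, 0.1358]
ee_rot: [0.536, 0.464, 0.534, -0.461]
contact_force: [-0.2, -0.7, -4.0]
width: 0.0394
```

Request:
carry_out --deltas '[0.5,0,0,0,0,0,-1,0.35,0,0,0,0,0,-1,0,0,0,0,0,0,-1,0,0,0,0,0,0,-1,0,0,0,0,0,0,-1]'

```text
clock: 11.88
position: [0.6125, 0.0813, 0.0847]
ee_rot: [0.534, 0.463, 0.535, -0.463]
contact_force: [0.7, -0.7, -4.6]
width: 0.0395
```

```bash
python3 - <<'E'
from plan import *
st()
d=grab('scene','scene4');grab('top','top4')
L=HINGE+YB*.1386
plan([([L[0],L[1],.0775],8.1,2,-1),([L[0],L[1],.0735],8.1,2,-1),(None,8.1,2,-1)])
E
```

```text
t 11.88 grasp [0.6125 0.0812 0.1034] alpha 8.16 tilt [-0.001  0.001 -1.   ] F [ 0.7 -0.7 -4.6] w 0.0395 q [ 0.02  0.45  1.62  0.    1.07 -0.12]
6 [0.21, 0, 0.01, 0.01, -0.01, 0.01, -1, 0.22, 0, 0, 0.01, -0.01, 0.01, -1, 0.03, 0, 0, 0, 0, 0, -1, 0.03, 0, 0, 0, 0, 0, -1, 0, 0, 0, 0, 0, 0, -1, 0, 0, 0, 0, 0, 0, -1]
```

View pics/scene4.png

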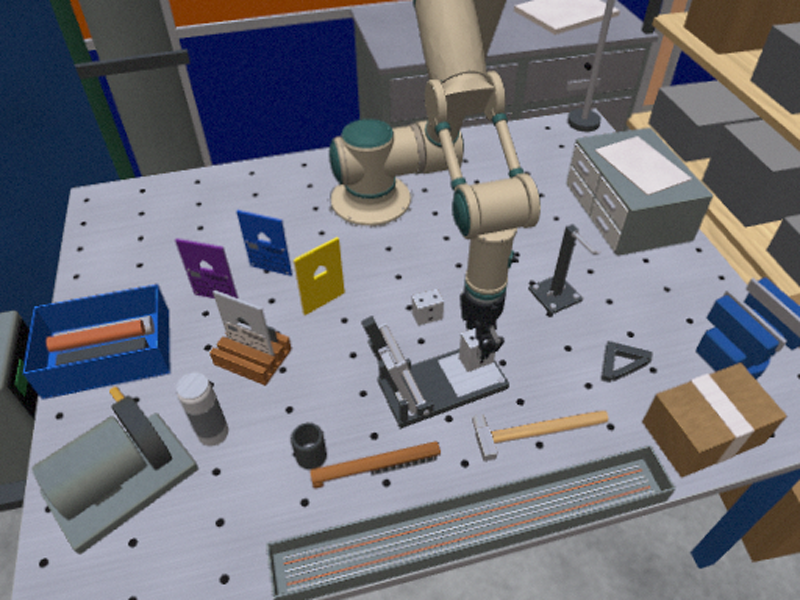

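View pics/top4.png

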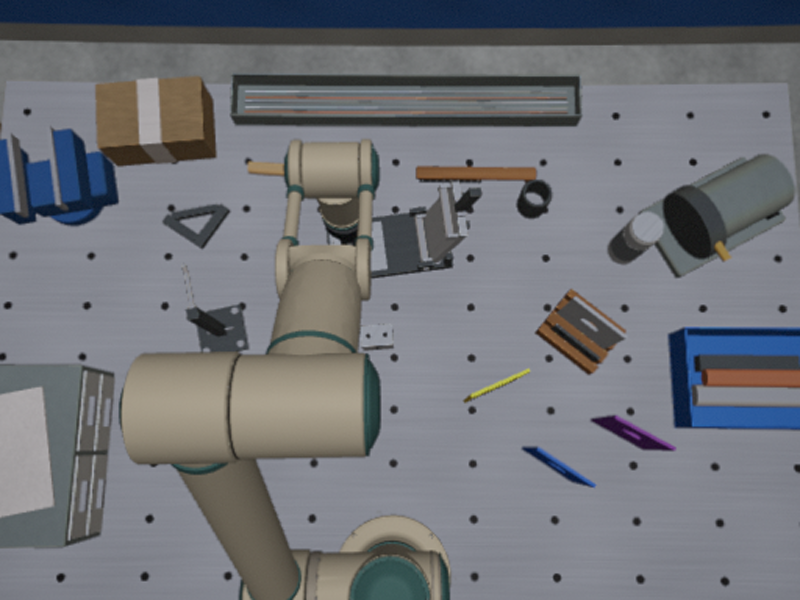

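The block hangs upright over the pad at (477,352). I'll set it down gently.

Request:
carry_out --deltas '[0.21,0,0,0,0,0,-1,0.22,0,0,0,0,0,-1,0.04,0,0,0,0,0,-1,0.03,0,0,0,0,0,-1,0,0,0,0,0,0,-1,0,0,0,0,0,0,-1]'

```text
clock: 12.72
position: [0.6107, 0.0813, 0.0556]
ee_rot: [0.533, 0.462, 0.536, -0.464]
contact_force: [-5.3, -0.3, 14.3]
width: 0.0393
```

```bash
python3 - <<'E'
from plan import *
st()
E
```

```text
t 12.72 grasp [0.6108 0.0813 0.0743] alpha 8.18 tilt [-0.004  0.001 -1.   ] F [-5.3 -0.3 14.3] w 0.0393 q [ 0.02  0.48  1.66  0.    1.01 -0.12]
```

```bash
python3 - <<'E'
from plan import *
g=arc(1.83); s=readout.get_state()
print(g)
plan([(None,8.1,3,1),([.6108,.0813,.345],8.1,6,1),([g[0],g[1],.345],8.1,5,1),([g[0],g[1],.30],8.1,2,1),(None,8.1,2,1)])
E
```

```text
[ 0.64278911 -0.13245336  0.24048568]
10 [0, 0, 0, 0.01, -0.01, 0.02, 1, 0, 0, 0, 0, 0, 0.02, 1, 0, 0, 0, 0.01, -0.01, 0.02, 1, -0.75, 0, 0, 0, 0, 0, 1, -0.75, 0, 0, 0, 0, 0, 1, -0.76, 0, 0, 0, 0, 0, 1, -0.75, 0, 0, 0, 0, 0, 1, -0.75, 0, 0, 0, 0, 0, 1, -0.75, 0, 0, 0, 0, 0, 1, 0, 0.01, 0.72, 0, 0, 0, 1]
8 [0, 0, 0.72, 0, 0, 0, 1, 0, 0.01, 0.72, 0, 0, 0, 1, 0, 0, 0.72, 0, 0, 0, 1, 0, 0.01, 0.72, 0, 0, 0, 1, 0.37, 0, 0, 0, 0, 0, 1, 0.38, 0, 0, 0, 0, 0, 1, 0, 0, 0, 0, 0, 0, 1, 0, 0, 0, 0, 0, 0, 1]
```

Request:
carry_out --deltas '[0,0,0,0,0,0,1,0,0,0,0,0,0,1,0,0,0,0,0,0,1,-0.75,0,0,0,0,0,1,-0.75,0,0,0,0,0,1,-0.76,0,0,0,0,0,1,-0.75,0,0,0,0,0,1,-0.75,0,0,0,0,0,1,-0.75,0,0,0,0,0,1,0,0.01,0.72,0,0,0,1]'

```text
clock: 13.98
position: [0.621, 0.0403, 0.3286]
ee_rot: [0.536, 0.464, 0.534, -0.46]
contact_force: [0.7, 0.8, -0.1]
width: 0.0854
```

Request:
carry_out --deltas '[0,0,0.72,0,0,0,1,0,0.01,0.72,0,0,0,1,0,0,0.72,0,0,0,1,0,0.01,0.72,0,0,0,1,0.2,0,0,0,0,0,1,0,0,0,0,0,0,1,0,0,0,0,0,0,1]'

```text
clock: 14.85
position: [0.6447, -0.1312, 0.3116]
ee_rot: [0.533, 0.462, 0.536, -0.463]
contact_force: [-0.4, 0.7, -0.0]
width: 0.0855
```

```bash
python3 - <<'E'
from plan import *
st()
d=grab('scene','scene5'); dt=grab('top','top5')
for n,D in(('s',d),('t',dt)):
    rect(reg(cloud(D),.56,.66,.03,.13,.09,.11),n+' block top')
g=arc(1.83)
plan([([g[0],g[1],.241],8.1,4,1),(None,8.1,2,1)])
E
```

```text
t 14.85 grasp [ 0.6448 -0.1312  0.3303] alpha 8.24 tilt [-0.004  0.001 -1.   ] F [-0.4  0.7 -0. ] w 0.0855 q [-0.31  0.38  1.16  0.    1.61 -0.45]
s block top 245 [610.3  81.2] [43.2 60.3] 7.16 z 0.0997
t block top 283 [609.2  79.9] [41.  59.7] 9.67 z 0.0998
6 [0.37, -0.01, 0, 0.01, 0, 0.01, 1, 0.38, -0.01, 0.01, 0.01, -0.01, 0.01, 1, 0.37, -0.01, 0, 0.01, 0, 0.01, 1, 0.38, -0.01, 0.01, 0.01, -0.01, 0.01, 1, 0, 0, 0, 0, 0, 0, 1, 0, 0, 0, 0, 0, 0, 1]
```

View pics/scene5.png

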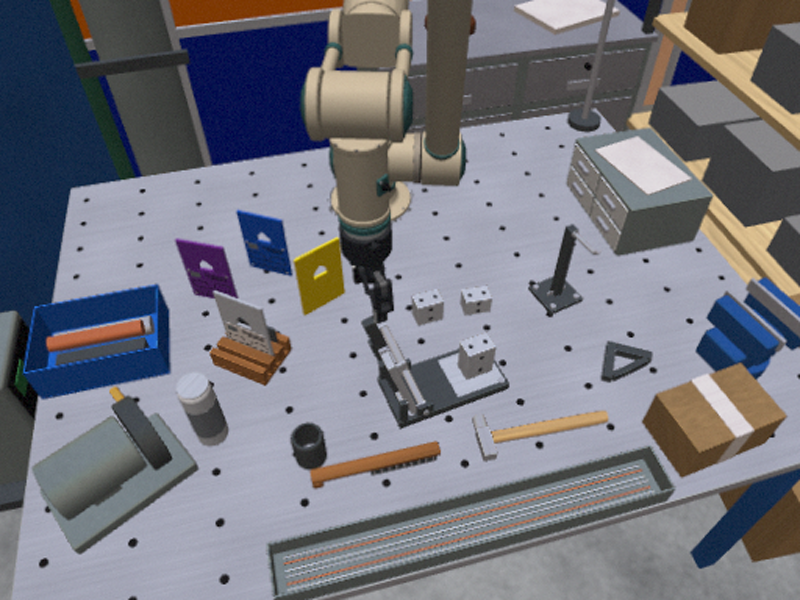

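The block stands upright on the base at (477,355), within 3 mm of the landing point. I'll grip the handle again.

Request:
carry_out --deltas '[0.37,-0.01,0,0,0,0,1,0.38,-0.01,0.01,0,0,0,1,0.37,-0.01,0,0,0,0,1,0.38,-0.01,0.01,0,0,0,1,0,0,0,0,0,0,1,0,0,0,0,0,0,-1,0,0,0,0,0,0,-1,0,0,0,0,0,0,-1,0,0,0,0,0,0,-1,0,0,0,0,0,0,-1]' --newtons 35

```text
clock: 16.2
position: [0.6425, -0.134, 0.2223]
ee_rot: [0.533, 0.463, 0.535, -0.464]
contact_force: [-0.9, 0.4, 1.3]
width: 0.0156
```

```bash
python3 - <<'E'
from plan import *
st()
s=readout.get_state();Rm=q2R(s['ee_rot']); g=s['position']-Rm[:,0]*manip.tcp_to_grasp
d=g-HINGE; y=d@YB; z=d[2]; r=np.hypot(y,z); ph=np.arctan2(z,y); print(r,ph-np.arctan2(.0195,.225),'lat',d@np.array([.99,.141,0]))
lat=np.array([.99,.141,0])*(d@np.array([.99,.141,0]))
# along-plate r at th=1.83
rr=y*np.cos(1.83)+z*np.sin(1.83); pp=-y*np.sin(1.83)+z*np.cos(1.83); print(rr,pp)
w=[(arc(th,rr,pp)+lat,8.1,1,-1) for th in [*np.linspace(1.83,.64,15)[1:],.61,.58,.555,.535,.524,.518]]
plan(w)
E
```

```text
t 16.2 grasp [ 0.6426 -0.134   0.241 ] alpha 8.15 tilt [-0.002  0.001 -1.   ] F [-0.9  0.4  1.3] w 0.0156 q [-0.31  0.41  1.33 -0.    1.41 -0.45]
0.2268224828718551 1.835343270257769 lat -0.0004049965915403769
0.22586753650047678 0.020791697654563616
10 [-0.1, 0, -0.31, 0.01, -0.02, 0.03, -1, -0.07, 0, -0.31, 0, 0, 0, -1, -0.04, 0, -0.32, 0, 0, 0, -1, -0.02, 0, -0.32, 0, 0, 0, -1, 0.01, 0, -0.32, 0, 0, 0, -1, 0.04, 0, -0.32, 0, 0, 0, -1, 0.06, 0, -0.31, 0, 0, 0, -1, 0.09, 0, -0.31, 0, 0, 0, -1, 0.12, 0, -0.3, 0, 0, 0, -1, 0.14, 0, -0.29, 0, 0, 0, -1]
10 [0.17, 0, -0.27, 0, 0, 0, -1, 0.18, 0, -0.26, 0, 0, 0, -1, 0.21, 0, -0.25, 0, 0, 0, -1, 0.23, 0, -0.22, 0, 0, 0, -1, 0.09, 0, -0.08, 0, 0, 0, -1, 0.09, 0, -0.07, 0, 0, 0, -1, 0.07, 0, -0.06, 0, 0, 0, -1, 0.06, 0, -0.04, 0, 0, 0, -1, 0.04, 0, -0.03, 0, 0, 0, -1, 0.01, 0, -0.01, 0, 0, 0, -1]
```

Request:
carry_out --deltas '[-0.1,0,-0.31,0,0,0,-1,-0.07,0,-0.31,0,0,0,-1,-0.04,0,-0.32,0,0,0,-1,-0.02,0,-0.32,0,0,0,-1,0.01,0,-0.32,0,0,0,-1,0.04,0,-0.32,0,0,0,-1,0.06,0,-0.31,0,0,0,-1,0.09,0,-0.31,0,0,0,-1,0.12,0,-0.3,0,0,0,-1,0.14,0,-0.29,0,0,0,-1]'

```text
clock: 17.45
position: [0.6161, 0.054, 0.2084]
ee_rot: [0.533, 0.464, 0.536, -0.462]
contact_force: [2.8, 0.8, 3.3]
width: 0.0159
```

Request:
carry_out --deltas '[0.17,0,-0.27,0,0,0,-1,0.18,0,-0.26,0,0,0,-1,0.21,0,-0.25,0,0,0,-1,0.23,0,-0.22,0,0,0,-1,0,0,0,0,0,0,-1]'

```text
clock: 18.08
position: [0.6075, 0.1143, 0.1594]
ee_rot: [0.532, 0.464, 0.537, -0.462]
contact_force: [4.4, 5.4, 1.4]
width: 0.0155
```

```bash
cat >> plan.py <<'E'
def ang():
    s=readout.get_state();Rm=q2R(s['ee_rot']); g=s['position']-Rm[:,0]*manip.tcp_to_grasp
    d=g-HINGE; y=d@YB; z=d[2]; r=np.hypot(y,z); ph=np.arctan2(z,y); print('r',r,'th',ph-np.arctan2(.0205,.2255),'lat',d@np.array([.99,.141,0]))
E
python3 - <<'E'
from plan import *
st();ang()
E
```

```text
t 18.07 grasp [0.6076 0.1142 0.1781] alpha 8.21 tilt [-0.002  0.006 -1.   ] F [4.4 5.4 1.4] w 0.0155 q [ 0.07  0.39  1.52  0.01  1.24 -0.08]
r 0.2287712836440429 th 0.6251487457759296 lat -7.573556738455292e-05
```

Now the last slow part.

Request:
carry_out --deltas '[0.09,0,-0.07,0,0,0,-1,0.09,0,-0.06,0,0,0,-1,0.07,0,-0.04,0,0,0,-1,0.05,0,-0.03,0,0,0,-1,0.03,0,-0.02,0,0,0,-1,0,0,0,0,0,0,-1,0,0,0,0,0,0,-1]'

```text
clock: 18.95
position: [0.6056, 0.1281, 0.1413]
ee_rot: [0.532, 0.465, 0.537, -0.461]
contact_force: [2.8, 9.6, 5.9]
width: 0.0158
```

```bash
python3 - <<'E'
from plan import *
st();ang()
grab('scene','scene6')
E
```

```text
t 18.95 grasp [0.6057 0.128  0.16  ] alpha 8.14 tilt [-0.002  0.008 -1.   ] F [2.8 9.6 5.9] w 0.0158 q [ 0.09  0.4   1.55  0.01  1.2  -0.05]
r 0.2285173518871539 th 0.5251086074402679 lat -4.0183020092468547e-05
```

View pics/scene6.png

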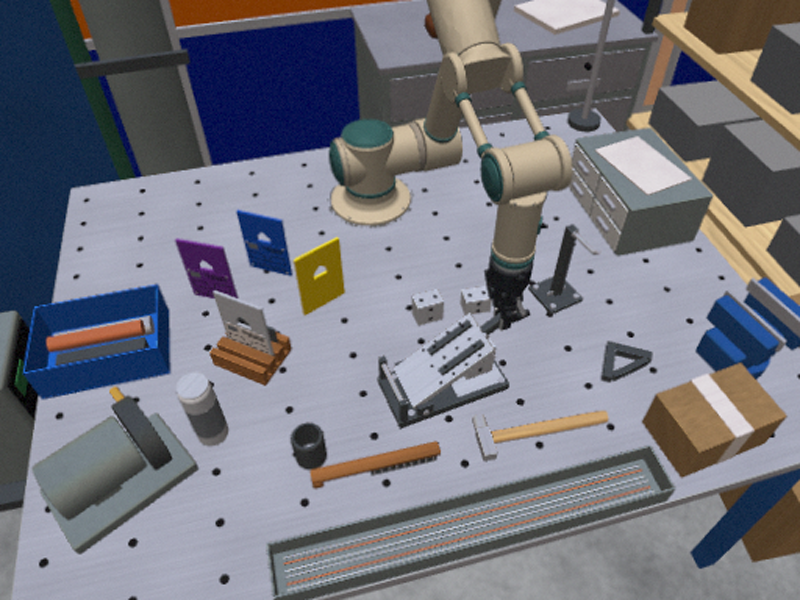

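Request:
carry_out --deltas '[0.03,0,-0.04,0,0,0,-1,0.03,0,-0.03,0,0,0,-1,0,0,0,0,0,0,-1,0,0,0,0,0,0,-1]'

```text
clock: 19.5
position: [0.6054, 0.1301, 0.1384]
ee_rot: [0.533, 0.464, 0.536, -0.462]
contact_force: [2.6, 5.3, 9.0]
width: 0.0157
```

```bash
python3 - <<'E'
from plan import *
st();ang()
E
```

```text
t 19.5 grasp [0.6054 0.13   0.1571] alpha 8.15 tilt [-0.001  0.005 -1.   ] F [2.6 5.3 9. ] w 0.0157 q [ 0.1   0.4   1.55  0.    1.19 -0.05]
r 0.22853600663021928 th 0.5094201196819995 lat -2.8245233624390326e-05
```

Request:
carry_out --deltas '[0.03,0,-0.02,0,0,0,-1,0.03,0,-0.02,0,0,0,-1,0,0,0,0,0,0,-1,0,0,0,0,0,0,-1]'

```text
clock: 20.0
position: [0.6054, 0.1302, 0.1381]
ee_rot: [0.535, 0.464, 0.534, -0.463]
contact_force: [-0.1, -1.5, 22.5]
width: 0.0156
```

```bash
python3 - <<'E'
from plan import *
st();ang()
for n in('scene','top'):
    D=grab(n,n+'7'); W=cloud(D); P=reg(W,.54,.7,-.07,.12,.055,.16)
    d=P-HINGE; y=d@YB; z=d[:,2]; m=(np.abs(z*np.cos(.52)-y*np.sin(.52)-.027)<.006)
    c=np.polyfit(y[m],z[m],1); print(n,m.sum(),'plate angle',np.arctan(c[0]),'off',c[1]*np.cos(np.arctan(c[0])))
E
```

```text
t 20.0 grasp [0.6054 0.1302 0.1568] alpha 8.16 tilt [ 0.002  0.001 -1.   ] F [-0.1 -1.5 22.5] w 0.0156 q [ 0.1   0.4   1.55  0.    1.19 -0.04]
r 0.2285332742615918 th 0.5080775440510598 lat 2.9587447641504783e-05
scene 1413 plate angle 0.5255109426041309 off 0.025390254210247334
top 1424 plate angle 0.5179880319217615 off 0.026762222868037765
```

The force jumped to 22 N while the motion stopped, and the plate measures about 0.52 rad, so the roller is on the block. I'll ease off, release and rise.

Request:
carry_out --deltas '[-0.05,0,0.01,0,0,0,-1,0,0,0,0,0,0,1,0,0,0,0,0,0,1,0,0,0,0,0,0,1,0,0,0,0,0,0,1,-0.5,0,0,0,0,0,1,-0.7,0,0,0,0,0,1,-0.8,0,0,0,0,0,1,-0.8,0,0,0,0,0,1,0,0,0,0,0,0,1]'

```text
clock: 21.35
position: [0.6068, 0.1293, 0.3095]
ee_rot: [0.535, 0.465, 0.533, -0.461]
contact_force: [-1.3, 0.2, -0.4]
width: 0.0854
```

```bash
python3 - <<'E'
from plan import *
st()
for n in('scene','top'):
    D=grab(n,n+'8'); W=cloud(D); P=reg(W,.54,.7,-.07,.12,.055,.16)
    d=P-HINGE; y=d@YB; z=d[:,2]; m=(np.abs(z*np.cos(.52)-y*np.sin(.52)-.027)<.006)
    c=np.polyfit(y[m],z[m],1); print(n,m.sum(),'plate angle',np.arctan(c[0]),'off',c[1]*np.cos(np.arctan(c[0])))
plan([([.53,-.10,.30],-20,8,1),([.45,-.355,.27],-38.85,6,1),(None,-38.85,2,1)])
E
```

```text
t 21.35 grasp [0.6067 0.1293 0.3282] alpha 8.16 tilt [ 0.005  0.002 -1.   ] F [-1.3  0.2 -0.4] w 0.0854 q [ 0.1   0.31  1.26  0.    1.56 -0.05]
scene 1404 plate angle 0.5250190149710371 off 0.02551292986790232
top 1444 plate angle 0.522675407018019 off 0.02641311269071453
10 [0.05, -0.22, 0.45, 0.88, 0, 0.01, 1, 0.05, -0.2, 0.46, 0.88, 0, 0.01, 1, 0.05, -0.16, 0.48, 0.88, 0, 0.01, 1, 0.04, -0.14, 0.48, 0.88, 0, 0, 1, 0.05, -0.1, 0.49, 0.88, 0, 0.01, 1, 0.05, -0.08, 0.5, 0.88, 0, 0, 1, 0.05, -0.04, 0.5, 0.88, 0, 0.01, 1, 0.05, -0.01, 0.5, 0.88, -0.01, 0, 1, 0.08, 0.03, 0.74, 0.79, 0, 0, 1, 0.09, 0.08, 0.74, 0.78, 0, 0, 1]
6 [0.08, 0.11, 0.73, 0.79, 0, 0, 1, 0.08, 0.15, 0.73, 0.78, 0, 0, 1, 0.09, 0.2, 0.72, 0.79, 0, 0, 1, 0.08, 0.23, 0.7, 0.78, 0, 0, 1, 0, 0, 0, 0, 0, 0, 1, 0, 0, 0, 0, 0, 0, 1]
```

View pics/scene8.png

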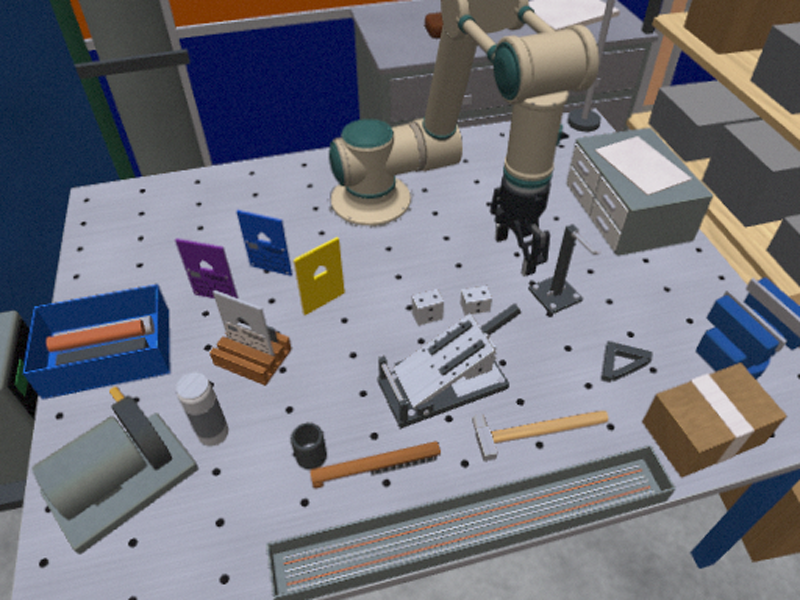

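The plate rests at 30° on the block at (450,350). Next is the job plate.

Request:
carry_out --deltas '[0.05,-0.22,0.45,0.88,0,0,1,0.05,-0.2,0.46,0.88,0,0,1,0.05,-0.16,0.48,0.88,0,0,1,0.04,-0.14,0.48,0.88,0,0,1,0.05,-0.1,0.49,0.88,0,0,1,0.05,-0.08,0.5,0.88,0,0,1,0.05,-0.04,0.5,0.88,0,0,1,0.05,-0.01,0.5,0.88,0,0,1,0.08,0.03,0.74,0.79,0,0,1,0.09,0.08,0.74,0.78,0,0,1]'

```text
clock: 22.7
position: [0.5023, -0.1856, 0.269]
ee_rot: [-0.371, -0.599, -0.375, 0.602]
contact_force: [0.6, 0.1, -0.1]
width: 0.0852
```

Request:
carry_out --deltas '[0.08,0.11,0.73,0.79,0,0,1,0.08,0.15,0.73,0.78,0,0,1,0.09,0.2,0.72,0.79,0,0,1,0.08,0.23,0.7,0.78,0,0,1,0,0,0,0,0,0,1,0,0,0,0,0,0,1,0,0,0,0,0,0,1]'

```text
clock: 23.58
position: [0.4503, -0.3535, 0.2511]
ee_rot: [-0.304, -0.637, -0.307, 0.639]
contact_force: [-0.1, 0.4, 0.0]
width: 0.0849
```

```bash
python3 - <<'E'
from plan import *
st()
plan([([.4505,-.3555,.160],-38.85,5,1),(None,-38.85,2,1)])
E
```

```text
t 23.57 grasp [ 0.4504 -0.3536  0.2698] alpha -38.75 tilt [-0.004  0.002 -1.   ] F [-0.1  0.4  0. ] w 0.0849 q [-0.79  0.26  1.47 -0.    1.41 -0.11]
7 [0.37, 0.01, 0, 0, 0, 0.01, 1, 0.36, 0, 0.01, 0.01, 0, 0.01, 1, 0.37, 0.01, 0, 0, 0, 0.01, 1, 0.36, 0, 0.01, 0.01, 0.01, 0.02, 1, 0.37, 0.01, 0, 0, 0, 0.01, 1, 0, 0, 0, 0, 0, 0, 1, 0, 0, 0, 0, 0, 0, 1]
```

Request:
carry_out --deltas '[0.37,0.01,0,0,0,0,1,0.36,0,0.01,0,0,0,1,0.37,0.01,0,0,0,0,1,0.36,0,0.01,0,0,0,1,0.37,0.01,0,0,0,0,1,0,0,0,0,0,0,1,0,0,0,0,0,0,1]'

```text
clock: 24.45
position: [0.4512, -0.3566, 0.1427]
ee_rot: [-0.305, -0.637, -0.306, 0.638]
contact_force: [-0.0, -0.3, 0.9]
width: 0.0855
```

Request:
carry_out --deltas '[0,0,0,0,0,0,-1,0,0,0,0,0,0,-1,0,0,0,0,0,0,-1,0,0,0,0,0,0,-1,0,0,0,0,0,0,-1,0,0,0,0,0,0,-1]' --newtons 60

```text
clock: 25.2
position: [0.4505, -0.357, 0.142]
ee_rot: [-0.305, -0.637, -0.306, 0.639]
contact_force: [0.8, 0.3, 1.8]
width: 0.0055
```

```bash
python3 - <<'E'
from plan import *
st()
d=grab('scene','scene9')
im=d['color'][150:280,100:250,::-1];cv2.imwrite('pics/z9.png',cv2.resize(im,None,fx=4.5,fy=4.5,interpolation=cv2.INTER_CUBIC))
E
```

```text
t 25.2 grasp [ 0.4505 -0.357   0.1607] alpha -38.84 tilt [-0.003  0.001 -1.   ] F [0.8 0.3 1.8] w 0.0055 q [-0.79  0.34  1.64 -0.    1.16 -0.11]
```

View pics/z9.png

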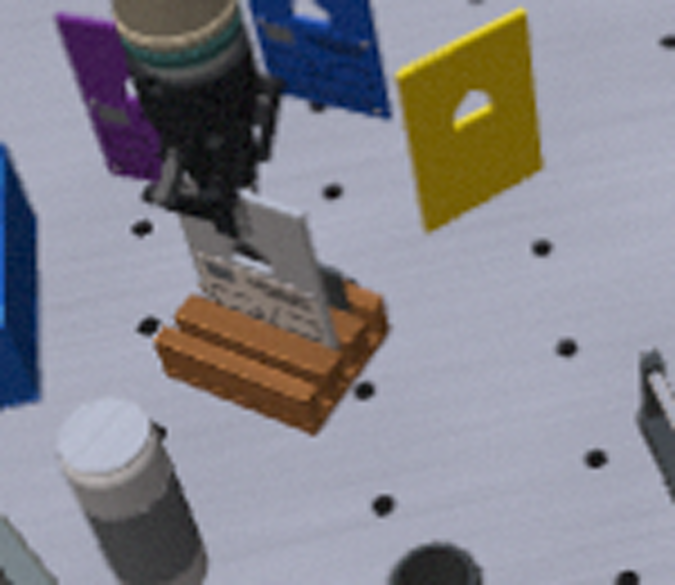

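```bash
python3 - <<'E'
from plan import *
from h import *
for n in('top0','scene0','top5','scene9'):
    W=cloud(load(n)); P=reg(W,.468,.56,.31,.38,.185,.225)
    a,b=np.polyfit(P[:,0],P[:,1],1); print(n,len(P),'yaw',np.degrees(np.arctan(a)).round(1),'y@.4935',(a*.4935+b).round(4),'xmax',P[:,0].max().round(4),'zmax',P[:,2].max().round(4), 'med shank z',np.median(P[P[:,0]<.51,2]).round(4))
    Q=reg(W,.43,.468,.31,.36,.200,.215); print('  post top mean',Q.mean(0).round(4),'mid',((Q.max(0)+Q.min(0))/2).round(4))
    F=reg(W,.38,.52,.26,.40,.006,.016); 
    rect(F,'  foot')
for r in [plan([([.4505,-.357,.25],-38.85,3,-1),([.4505,-.357,.42],-38.85,4,-1),(None,-38.85,1,-1)])]:pass
E
```

```text
top0 79 yaw 13.2 y@.4935 0.3435 xmax 0.5328 zmax 0.2136 med shank z 0.2032
  post top mean [0.4504 0.3336 0.2073] mid [0.452  0.333  0.2075]
  foot 649 [449.5 332.7] [135.  134.3] 2.75 z 0.01
scene0 45 yaw 13.6 y@.4935 0.3447 xmax 0.535 zmax 0.2127 med shank z 0.2035
  post top mean [0.4526 0.3351 0.2069] mid [0.4523 0.3357 0.2062]
  foot 371 [450.4 340.7] [ 97.7 106. ] 10.51 z 0.0104
top5 78 yaw 13.3 y@.4935 0.3435 xmax 0.5326 zmax 0.2154 med shank z 0.2026
  post top mean [0.4508 0.3338 0.2068] mid [0.4524 0.3334 0.2075]
  foot 528 [442.7 329. ] [130.8 129.6] 83.33 z 0.0101
scene9 46 yaw 12.4 y@.4935 0.3451 xmax 0.5342 zmax 0.2152 med shank z 0.2033
  post top mean [0.4525 0.3351 0.2071] mid [0.4529 0.3362 0.2061]
  foot 366 [454. 329.] [118.5 102.3] 87.89 z 0.0099
8 [-0.5, 0, 0, 0, 0.01, 0.01, -1, -0.49, 0, 0, 0, 0.01, 0.02, -1, -0.5, 0, 0, 0, 0, 0.01, -1, -0.71, 0, 0, 0, 0, 0, -1, -0.71, 0, 0, 0, 0, 0, -1, -0.7, 0, 0, 0, 0, 0, -1, -0.71, 0, 0, 0, 0, 0, -1, 0, 0, 0, 0, 0, 0, -1]
```

Request:
carry_out --deltas '[-0.5,0,0,0,0,0,-1,-0.49,0,0,0,0,0,-1,-0.5,0,0,0,0,0,-1,-0.71,0,0,0,0,0,-1,-0.71,0,0,0,0,0,-1,-0.7,0,0,0,0,0,-1,-0.71,0,0,0,0,0,-1,0,0,0,0,0,0,-1]'

```text
clock: 26.25
position: [0.4522, -0.3579, 0.4042]
ee_rot: [-0.307, -0.638, -0.304, 0.638]
contact_force: [0.7, -1.1, -3.0]
width: 0.0055
```

```bash
python3 - <<'E'
from plan import *
st()
h=np.array([np.cos(np.radians(13)),np.sin(np.radians(13)),0]); seat=np.array([.4953,.3446,0])
pre=seat+h*.085; print(pre)
plan([([.55,-.10,.42],-12,8,-1),([.60,.15,.42],8,6,-1),([pre[0],pre[1],.42],13,5,-1),(None,13,2,-1)])
E
```

```text
t 26.25 grasp [ 0.4522 -0.3578  0.4229] alpha -38.83 tilt [ 0.001 -0.004 -1.   ] F [ 0.7 -1.1 -3. ] w 0.0055 q [-0.79  0.23  1.15 -0.    1.76 -0.11]
[0.57812146 0.36372084 0.        ]
10 [0, -0.18, -0.55, -0.84, 0.01, 0, -1, 0.01, -0.14, -0.55, -0.84, 0, -0.01, -1, 0, -0.12, -0.57, -0.84, 0.01, 0, -1, 0.01, -0.08, -0.56, -0.84, 0, -0.01, -1, 0, -0.04, -0.58, -0.84, 0.01, -0.01, -1, 0.01, -0.02, -0.57, -0.84, 0, 0, -1, 0, 0.03, -0.58, -0.83, 0.01, -0.01, -1, 0.01, 0.05, -0.57, -0.84, 0, 0, -1, 0, -0.01, -0.71, -0.83, 0, 0, -1, 0, 0.03, -0.7, -0.83, 0, 0, -1]
10 [0, 0.08, -0.71, -0.83, 0, 0, -1, 0, 0.11, -0.7, -0.84, 0, 0, -1, 0, 0.16, -0.69, -0.83, 0, 0, -1, 0, 0.19, -0.68, -0.84, 0, 0, -1, 0, 0.03, -0.72, -0.25, 0, 0, -1, 0, 0.04, -0.71, -0.25, 0, 0, -1, 0, 0.05, -0.71, -0.25, 0, 0, -1, 0, 0.06, -0.72, -0.25, 0, 0, -1, 0, 0.08, -0.71, -0.25, 0, 0, -1, 0, 0, 0, 0, 0, 0, -1]
1 [0, 0, 0, 0, 0, 0, -1]
```

Request:
carry_out --deltas '[0,-0.18,-0.55,-0.84,0,0,-1,0,-0.14,-0.55,-0.84,0,0,-1,0,-0.12,-0.57,-0.84,0,0,-1,0,-0.08,-0.56,-0.84,0,0,-1,0,-0.04,-0.58,-0.84,0,0,-1,0,-0.02,-0.57,-0.84,0,0,-1,0,0.03,-0.58,-0.83,0,0,-1,0,0.05,-0.57,-0.84,0,0,-1,0,-0.01,-0.71,-0.83,0,0,-1,0,0.03,-0.7,-0.83,0,0,-1]'

```text
clock: 27.5
position: [0.5652, -0.0147, 0.3984]
ee_rot: [-0.474, -0.521, -0.479, 0.524]
contact_force: [-0.2, 0.2, -1.3]
width: 0.0051
```

Request:
carry_out --deltas '[0,0.08,-0.71,-0.83,0,0,-1,0,0.11,-0.7,-0.84,0,0,-1,0,0.16,-0.69,-0.83,0,0,-1,0,0.19,-0.68,-0.84,0,0,-1,0,0.03,-0.72,-0.25,0,0,-1,0,0.04,-0.71,-0.25,0,0,-1,0,0.05,-0.71,-0.25,0,0,-1,0,0.06,-0.72,-0.25,0,0,-1,0,0.08,-0.71,-0.25,0,0,-1,0,0,0,0,0,0,-1]'

```text
clock: 28.75
position: [0.5761, 0.3677, 0.3976]
ee_rot: [0.552, 0.437, 0.557, -0.441]
contact_force: [0.3, -0.2, -3.0]
width: 0.0057
```

```bash
python3 - <<'E'
from plan import *
st()
h=np.array([np.cos(np.radians(13)),np.sin(np.radians(13)),0]); seat=np.array([.4953,.3446,0])
pre=seat+h*.085
plan([([pre[0],pre[1],.26],13,5,-1),(None,13,2,-1)])
grab('scene','scene10')
E
```

```text
t 28.75 grasp [0.5763 0.3677 0.4163] alpha 13.26 tilt [-0.009 -0.    -1.   ] F [ 0.3 -0.2 -3. ] w 0.0057 q [0.46 0.43 0.88 0.   1.84 0.23]
7 [0.52, 0.01, 0.02, 0.01, -0.01, 0.02, -1, 0.52, 0.01, 0.01, 0.01, 0, 0.03, -1, 0.52, 0, 0.02, 0.01, -0.01, 0.02, -1, 0.52, 0.01, 0.01, 0.02, 0, 0.03, -1, 0.52, 0, 0.01, 0.01, -0.01, 0.02, -1, 0, 0, 0, 0, 0, 0, -1, 0, 0, 0, 0, 0, 0, -1]
```

View pics/scene10.png

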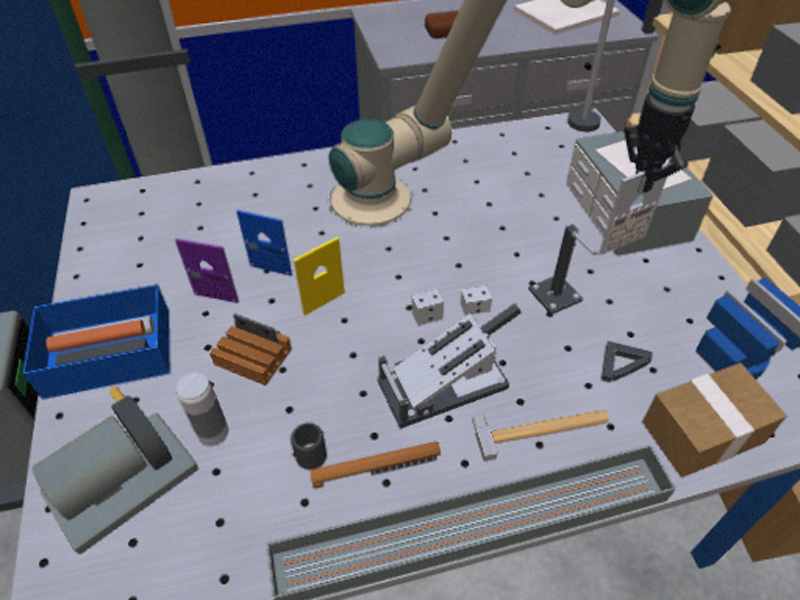

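The card faces the camera and the plate is held in front of the hook at (630,215). I'll lower it to hook height.

Request:
carry_out --deltas '[0.57,0,0,0,0,0,-1,0.57,0,0,0,0,0,-1,0.57,0,0,0,0,0,-1,0.57,0,0,0,0,0,-1,0.55,0,0,0,0,0,-1,0,0,0,0,0,0,-1,0,0,0,0,0,0,-1,0,0,0,0,0,0,-1]'

```text
clock: 29.8
position: [0.5777, 0.3648, 0.2334]
ee_rot: [0.553, 0.441, 0.554, -0.44]
contact_force: [-0.1, -0.2, -2.4]
width: 0.0052
```

```bash
python3 - <<'E'
from plan import *
st()
d=grab('scene','scene11'); t=grab('top','top11')
s=5
im=d['color'][90:200,330:470,::-1];cv2.imwrite('pics/z11s.png',cv2.resize(im,None,fx=5,fy=5,interpolation=cv2.INTER_CUBIC))
im=t['color'][120:240,70:200,::-1];cv2.imwrite('pics/z11t.png',cv2.resize(im,None,fx=5,fy=5,interpolation=cv2.INTER_CUBIC))
for n,D in(('s',d),('t',t)):
    W=cloud(D); h=np.array([np.cos(np.radians(13)),np.sin(np.radians(13)),0]); lat=np.array([-h[1],h[0],0]); seat=np.array([.4953,.3446,.2])
    Q=W-seat; a=Q@h; b=Q@lat
    m=(a>.06)&(a<.11)&(np.abs(b)<.07)&(Q[...,2]>-.12)&(Q[...,2]<.03); 
    print(n,m.sum(),'a',np.median(a[m]),'b',np.percentile(b[m],[1,99]),'z',np.percentile(Q[...,2][m],[1,99]))
E
```

```text
t 29.8 grasp [0.5777 0.3648 0.2521] alpha 12.98 tilt [-0.     0.002 -1.   ] F [-0.1 -0.2 -2.4] w 0.0052 q [0.46 0.44 1.25 0.   1.45 0.23]
s 660 a 0.0869249674603661 b [-0.05232599  0.05689334] z [-0.09748602  0.02875559]
t 387 a 0.08022576122865514 b [-0.05357323  0.05366399] z [-0.09835424  0.02940577]
```

View pics/z11s.png

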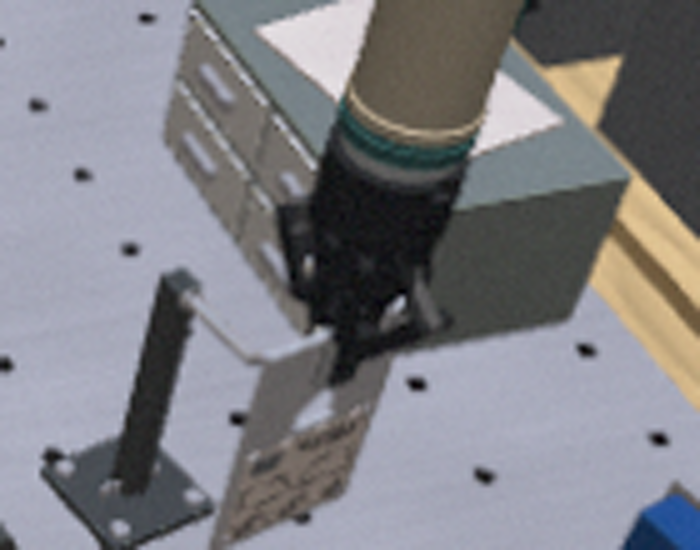

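View pics/z11t.png

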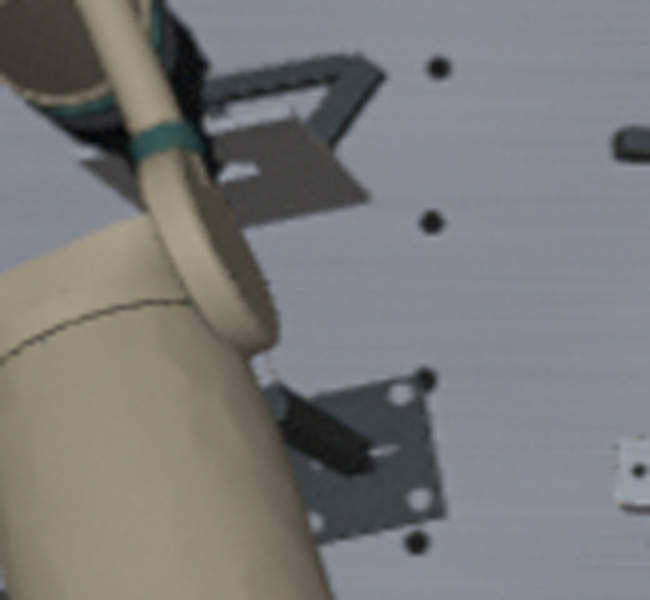

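Request:
carry_out --deltas '[0.09,0,0.02,0,0,0,-1,0,0,0,0,0,0,-1,0,-0.25,0,0,0,0,-1,0,-0.25,0,0,0,0,-1,0,0,0,0,0,0,-1]'

```text
clock: 30.52
position: [0.5459, 0.3566, 0.2266]
ee_rot: [0.552, 0.439, 0.555, -0.441]
contact_force: [0.5, 0.5, -1.5]
width: 0.0054
```

```bash
cat >> plan.py <<'E'
def hk():
    s=readout.get_state();Rm=q2R(s['ee_rot']); g=s['position']-Rm[:,0]*manip.tcp_to_grasp
    h=np.array([np.cos(np.radians(13)),np.sin(np.radians(13)),0]); lat=np.array([-h[1],h[0],0]); q=g-np.array([.4953,.3446,.2417])
    print('a',(q@h).round(4),'b',(q@lat).round(4),'hole dz',q[2].round(4))
E
python3 - <<'E'
from plan import *
st();hk()
d=grab('scene','scene12')
im=d['color'][90:200,330:470,::-1];cv2.imwrite('pics/z12s.png',cv2.resize(im,None,fx=5.5,fy=5.5,interpolation=cv2.INTER_CUBIC))
E
```

```text
t 30.52 grasp [0.546  0.3566 0.2453] alpha 13.05 tilt [-0.004  0.001 -1.   ] F [ 0.5  0.5 -1.5] w 0.0054 q [0.47 0.4  1.33 0.   1.41 0.24]
a 0.0521 b 0.0003 hole dz 0.0036
```

View pics/z12s.png

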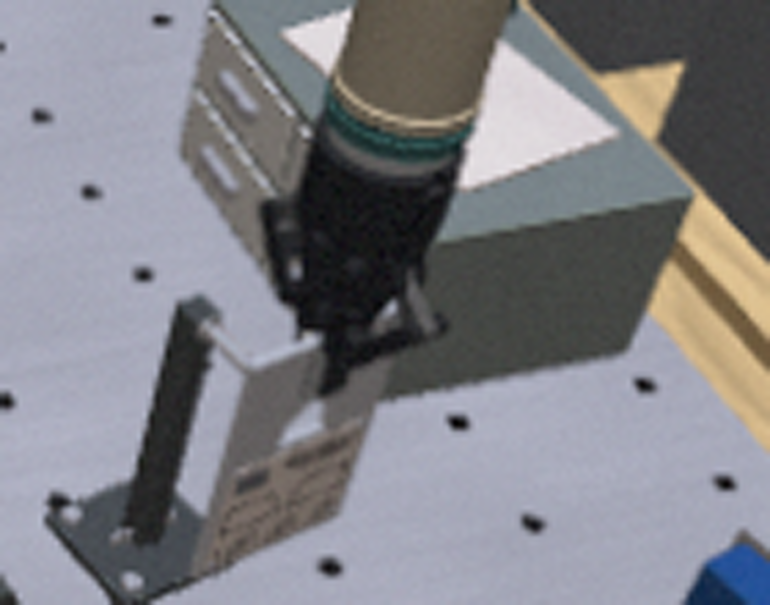

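Request:
carry_out --deltas '[-0.02,-0.12,0,0,0,0,-1,0,-0.15,0,0,0,0,-1,0,-0.15,0,0,0,0,-1,0,0,0,0,0,0,-1]'

```text
clock: 31.08
position: [0.5223, 0.351, 0.2275]
ee_rot: [0.552, 0.439, 0.555, -0.441]
contact_force: [0.6, 0.3, -1.8]
width: 0.0053
```

```bash
python3 - <<'E'
from plan import *
st();hk()
d=grab('scene','scene13')
im=d['color'][90:200,330:470,::-1];cv2.imwrite('pics/z13s.png',cv2.resize(im,None,fx=5.5,fy=5.5,interpolation=cv2.INTER_CUBIC))
E
```

```text
t 31.07 grasp [0.5224 0.351  0.2462] alpha 13.02 tilt [-0.004  0.001 -1.   ] F [ 0.6  0.3 -1.8] w 0.0053 q [0.48 0.36 1.39 0.   1.4  0.25]
a 0.0278 b 0.0001 hole dz 0.0045
```

View pics/z13s.png

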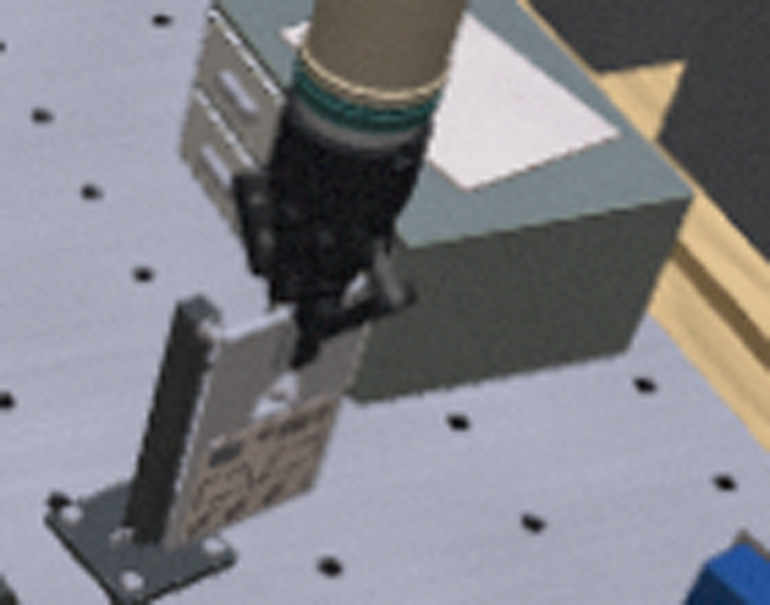

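The hook tip shows through the hole at (285,395) with no contact force. I'll carry on to the seat and lower.

Request:
carry_out --deltas '[0,-0.15,0,0,0,0,-1,0,-0.15,0,0,0,0,-1,0,-0.13,0,0,0,0,-1,0,0,0,0,0,0,-1,0.1,0,0,0,0,0,-1,0.1,0,0,0,0,0,-1,0,0,0,0,0,0,-1]'

```text
clock: 32.0
position: [0.4977, 0.3451, 0.2143]
ee_rot: [0.552, 0.439, 0.555, -0.441]
contact_force: [-0.3, 0.2, -1.5]
width: 0.0055
```

```bash
python3 - <<'E'
from plan import *
st();hk()
E
```

```text
t 32.0 grasp [0.4978 0.3451 0.233 ] alpha 13.0 tilt [-0.005 -0.    -1.   ] F [-0.3  0.2 -1.5] w 0.0055 q [0.49 0.33 1.46 0.   1.35 0.26]
a 0.0026 b -0.0001 hole dz -0.0087
```

Request:
carry_out --deltas '[0.03,0,0,0,0,0,-1,0.03,0,0,0,0,0,-1,0,0,0,0,0,0,-1,0,0,0,0,0,0,-1]'

```text
clock: 32.5
position: [0.4982, 0.3453, 0.212]
ee_rot: [0.552, 0.44, 0.554, -0.441]
contact_force: [-0.0, 0.0, -1.8]
width: 0.0054
```

```bash
python3 - <<'E'
from plan import *
st();hk()
d=grab('scene','scene14')
im=d['color'][90:200,330:470,::-1];cv2.imwrite('pics/z14s.png',cv2.resize(im,None,fx=5.5,fy=5.5,interpolation=cv2.INTER_CUBIC))
E
```

```text
t 32.5 grasp [0.4982 0.3453 0.2307] alpha 13.0 tilt [-0.003  0.001 -1.   ] F [-0.   0.  -1.8] w 0.0054 q [0.49 0.33 1.47 0.   1.34 0.26]
a 0.003 b 0.0 hole dz -0.011
```

View pics/z14s.png

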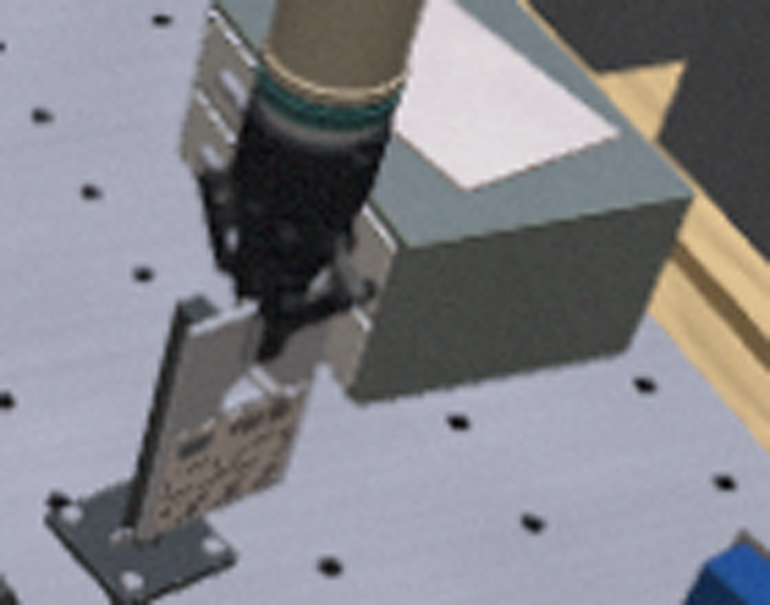

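The hook comes through the hole at (265,380). I'll lower a little more until it bears.

Request:
carry_out --deltas '[0.03,0,0,0,0,0,-1,0.02,0,0,0,0,0,-1,0,0,0,0,0,0,-1,0,0,0,0,0,0,-1]'

```text
clock: 33.05
position: [0.4982, 0.3454, 0.2116]
ee_rot: [0.553, 0.44, 0.554, -0.44]
contact_force: [-2.2, -2.9, 10.0]
width: 0.0058
```

```bash
python3 - <<'E'
from plan import *
st();hk()
E
```

```text
t 33.05 grasp [0.4982 0.3453 0.2303] alpha 13.01 tilt [-0.001  0.002 -1.   ] F [-2.2 -2.9 10. ] w 0.0058 q [0.49 0.33 1.47 0.   1.34 0.26]
a 0.003 b 0.0 hole dz -0.0114
```

Request:
carry_out --deltas '[-0.03,0,0,0,0,0,-1,0,0,0,0,0,0,-0.4,0,0,0,0,0,0,-0.4,0,0,0,0,0,0,-0.4,0,0,0,0,0,0,-0.4,-0.1,0,0,0,0,0,-0.4,-0.25,0,0,0,0,0,-0.4,-0.4,0,0,0,0,0,-0.4,-0.5,0,0,0,0,0,-0.4,0,0,0,0,0,0,-0.4]'

```text
clock: 34.3
position: [0.4998, 0.3461, 0.2895]
ee_rot: [0.553, 0.442, 0.554, -0.438]
contact_force: [-0.5, -0.5, -0.2]
width: 0.026
```

```bash
python3 - <<'E'
from plan import *
st();hk()
d=grab('scene','scene15')
im=d['color'][90:200,330:470,::-1];cv2.imwrite('pics/z15s.png',cv2.resize(im,None,fx=5.5,fy=5.5,interpolation=cv2.INTER_CUBIC))
E
```

```text
t 34.3 grasp [0.4997 0.346  0.3082] alpha 13.0 tilt [ 0.003  0.004 -1.   ] F [-0.5 -0.5 -0.2] w 0.026 q [0.49 0.3  1.33 0.   1.51 0.26]
a 0.0046 b 0.0004 hole dz 0.0665
```

View pics/z15s.png

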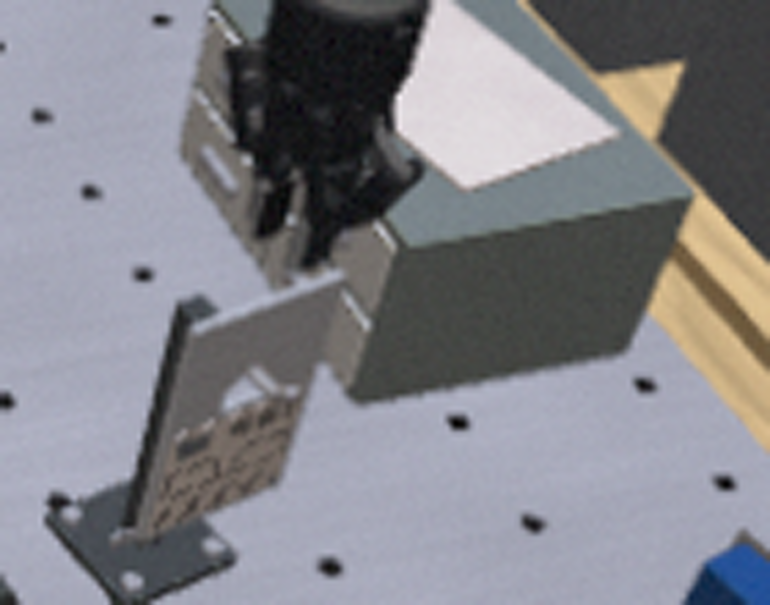

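The plate hangs by its hole on the hook at (250,390) with the card facing out. I'll move well clear and make a final check.

Request:
carry_out --deltas '[-0.6,0,0,0,0,0,-0.4,-0.8,0,0,0,0,0,-0.4,-0.5,0,0,0,0,0,-0.4,0,0,0,0,0,0,-0.4,0,0,0,0,0,0,-0.4,0,0,0,0,0,0,-0.4,0,0,0,0,0,0,-0.4,0,0,0,0,0,0,-0.4]'

```text
clock: 35.35
position: [0.4985, 0.3451, 0.399]
ee_rot: [0.552, 0.439, 0.555, -0.441]
contact_force: [0.4, 0.4, -0.6]
width: 0.0255
```

```bash
python3 - <<'E'
from plan import *
st()
for n in('scene','top'):
    D=grab(n,n+'16'); W=cloud(D); P=reg(W,.54,.7,-.07,.12,.055,.16)
    d=P-HINGE; y=d@YB; z=d[:,2]; m=(np.abs(z*np.cos(.52)-y*np.sin(.52)-.027)<.006)
    c=np.polyfit(y[m],z[m],1); print(n,m.sum(),'plate angle',np.arctan(c[0]))
    h=np.array([np.cos(np.radians(13)),np.sin(np.radians(13)),0]); lat=np.array([-h[1],h[0],0]); Q=W-np.array([.4953,.3446,.2]); a=Q@h;b=Q@lat
    m=(np.abs(a)<.03)&(np.abs(b)<.07)&(Q[...,2]>-.14)&(Q[...,2]<.07)
    print(' hung: a',np.median(a[m]).round(4),'z',np.percentile(Q[...,2][m],[1,99]).round(4),'b',np.percentile(b[m],[1,99]).round(4))
E
```

```text
t 35.35 grasp [0.4986 0.3451 0.4177] alpha 13.01 tilt [-0.004  0.    -1.   ] F [ 0.4  0.4 -0.6] w 0.0255 q [0.49 0.29 1.09 0.   1.77 0.26]
scene 1410 plate angle 0.524360348633451
 hung: a 0.0052 z [-0.1174  0.054 ] b [-0.0553  0.0553]
top 1466 plate angle 0.5219034964606036
 hung: a -0.0009 z [-0.1184  0.0546] b [-0.0574  0.0488]
```

View pics/scene16.png

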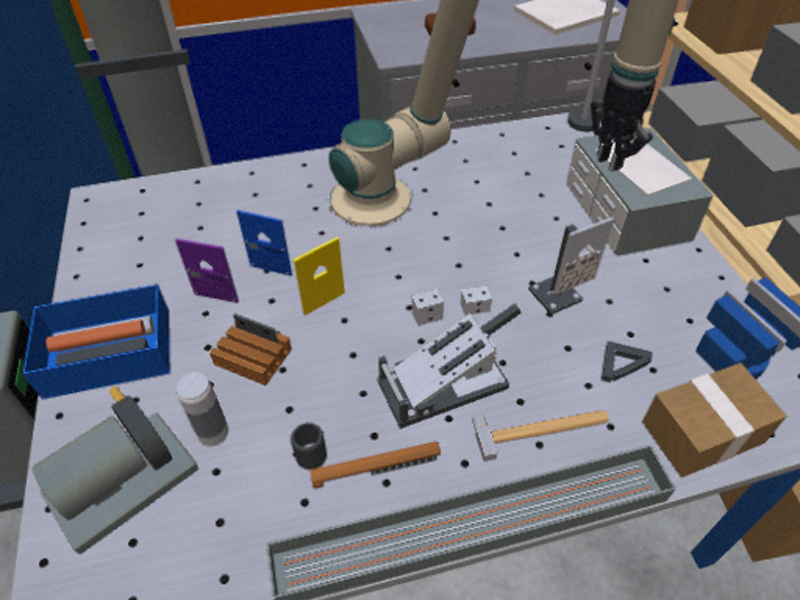

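The job plate hangs at (580,255) with its card facing out, the sine plate stands at 30° at (450,350), and everything else is in place.

```bash
python3 -c "
from rig import job; print(job.sign_off())"
```

```text
the job is handed in; nothing more can be done
None
```

The job is done and handed in at about 35 s of the 72 s allowed. The sine table is set to 30°, and the job plate hangs on the hook with its card facing out.

- **Sine table:** I swung the plate up onto its back stop (1.83 rad) and stood the 80 mm block on the base within about 3 mm of the landing point. I then lowered the plate by the handle until the force rose to 22 N and motion stopped. After release, both cameras measure the plate at 0.522 to 0.524 rad; the target is 0.524.
- **Job plate:** I lifted it from the rack's middle groove and hung it by its hole. It bore on the hook with the hole centre 11.4 mm below the shank axis (about 11 mm expected). It stayed still through the second I waited after releasing it.
- **Everything else:** in the last picture the other things on the bench look to be where they started, by eye, and the robot is clear of everything.
- **Disagreements:** the two cameras differ by 2–3 mm in x, and by about 6 mm on the hung plate's place along the hook (5 mm in front of the seat point against 1 mm behind). Both put it on the level shank. At contact with the block, the angle worked out from the gripper read 0.508 rad while the cameras read 0.518 and 0.526. I put that down to a little play in the grip.

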